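# Complete the second pipe-joint kit

### The arm

A 7-joint arm with a two-finger parallel gripper is mounted at the origin on the work surface. World frame = base frame: x ahead of the robot, y to its left, z up, the work surface at z = 0. Lengths are in m, angles in rad, forces in N, time in s.
With the tool pointing down it reaches from about 0.4 to 0.875 m from the base axis. Payload 19.3 kg.
Tool frame: the origin (TCP) lies on the centre line of the jaws, within the pads' length; the fingertips stand 8 mm ahead of it and the grasp point (between the pads) lies 11 mm behind it (bot.tip_extent is the distance from the TCP to the fingertips, in m); x points along the fingers, y is the direction in which the jaws open and shut, and the axes are right-handed (so a half turn about x gives the same grasp; the last joint's range is limited). The gripper opens to 85 mm and grips with 20 to 120 N. Pads are 22 mm wide; open, the fingers measure 114 mm over their backs; the gripper's body (76 mm by 85 mm) begins 54 mm behind the grasp point. The pads swing forward as they close: fully open they stand 13 mm farther back than shut.
Start: joints at [-1.27, 0.521, -0.036, 1.599, 0.021, 1.021, -0.113], TCP at [0.226, 0.583, 0.211] pointing down, gripper open.
Joint ranges: [-2.91, 2.91], [-0.3, 2.13], [-1.5, 1.42], [0.17, 2.43], [-1.26, 4.41], [0.16, 1.93], [-2.52, 2.52]. Speed limits (rad/s): [1.89, 1.89, 2.39, 2.39, 3.01, 3.01, 3.01].

### API

Orientations are given as [roll, pitch, yaw] about the fixed x, y, z axes, in that order (R = Rz(yaw) Ry(pitch) Rx(roll)).
In Python, from workcell import sensors, imaging, order, bot gives the robot as it stands.
- The arm moves only by the tool arm_command, never from a script. Its argument "commands" is a list of rows, each an object of numbers: "dx", "dy", "dz": the shift along the tool's x, y, z in cm; "twist": the turn about the tool's x in rad. A call has 1 to 12 rows; each row is the pose to reach, as a shift and turn from the pose measured when the call began, along the tool's axes at that moment; what a row does not reach only later rows make up. A row lasts 1/12 s, in which the tool goes at most 41.7 mm and 7.16 degrees, less where a joint would pass 70% of its speed; a pose out of reach is approached as far as the arm can. A call with a gripper value outside its range is refused whole. "grip" is the closure, from -1 (fully open) to 1 (shut), set as the call begins (left out, the last holds). The fingers move at their own pace and stop on an object; "squeeze" is the grip in N (left out, the last holds). Time passes only in rows, so rows that repeat a pose let the fingers close. It gives the time, the measured TCP pose, the force and the opening at its end, in the units of the state.
- sensors.observe(): the state, without advancing time (a new reading comes with each control period).
- imaging.grab_frame(name): name is "scene" or "top" or "wrist"; returns the picture (420x560x3 uint8, red, green, blue); there is no depth.
- imaging.camera_info(name): a dict with "fx", "fy", "cx", "cy" (pixels), "origin" and "attitude" of the camera in the world. Camera axes: x right, y down, z forward; pixel columns grow to the right and rows downward; lengths in m; the calibration is good to about 2 mm. A picture is of the moment at which its call begins: read the wrist's pose just before it. camera_info takes no time and is no camera call; for the wrist camera it gives the pose at the moment of the call.
- order.job_done(): hands the job in, once; it reports no verdict.
The state is a dict: "clock": time; "qpos": joint angles; "qd": joint speeds; "joint_efforts": joint torques, N m; "position": TCP position; "tool_rot": TCP orientation; "force": force on the tool from outside, world axes, zero at the start; "moment": the same for the moment, N m; "grip_width": finger opening in m.
Only numpy, scipy, OpenCV 4.12 (cv2) and the standard library are available. Lean on these libraries where they do the work, as an engineer would, in place of code of your own. Each camera call takes 0.05 s, during which the arm holds its last target.

### The job

Fill the empty kit board so that it matches the finished one beside it: hang the loose blue collar on its slanted peg, well down the peg, and lay the loose square steel plate in its square nest so that it sits flat and fully home. Leave the finished kit and everything else on the bench where it is.

Things in the scene. Friction and masses are not known exactly. Their poses are not given: they have to be found in the camera images.
- collar_mid (a point): centre of the loose blue plastic pipe collar: a plain ring, outside diameter 62 mm, bore 34 mm, 24 mm thick, lying flat on the bench (this point is 12 mm up); z is the ring's axis. About 80 g. Not the identical collar fixed on the finished kit, nor the grey reducer.
- plate_mid (a point): centre of the loose steel cover plate, lying flat: a square 60 x 60 mm sheet, 8 mm thick, with an upright orange lifting bar in its middle, 32 mm long (along x), 12 mm thick (along y), from 8 to 58 mm above the plate's underside. The point is on the vertical centre line, 29 mm above the underside; x, y along the square's sides, z up. About 250 g.
- kit_open_peg: the empty yellow steel peg (fixed) of the kit board to fill: 16 mm diameter, 65 mm long, slanting up at 58 degrees from level, roughly towards the robot. Origin at its root, mid of the 50 x 50 mm grey backing plate, 82 mm above the bench; z along the peg from root to tip, y level, across the board. A collar let go on it slides down towards the backing plate or stays.
- nest (a point): centre of the floor of the square nest in the same empty wooden kit board (fixed, 200 x 125 mm, top 16 mm above the bench): a dark-floored pocket 63 x 63 mm, 8 mm deep; this point is 8 mm up. x, y along its sides, x away from the robot to the peg's foot, z up. The peg's root lies 110 mm along x from here; its tip (137 mm up) overhangs to 76 mm from here.
- kit_done: the finished kit board (fixed, leave alone): like the empty one, with a blue collar on its peg and a steel plate with orange bar in its nest. Origin on the bench, mid of the 200 x 125 mm board; x away from the robot; peg root at x +50, z +82 mm, peg tip 137 mm up. It may stand left or right of the empty one.
- tin_mid (a point): bystander: steel tin with a paper label, 60 mm diameter, 100 mm tall, standing; point at half height on its axis.
- reducer_mid (a point): bystander: grey plastic reducer ring, 68 mm diameter, 30 mm thick, with a bore of only 13 mm, lying flat; point at its centre.
- carton_mid (a point): bystander: small cardboard carton, 70 (x) x 50 (y) x 60 mm tall; point at its centre.
- spray_mid (a point): bystander: white bottle with a red cap, 64 mm diameter, 190 mm tall, standing behind the parts; point at half height.
- jar_mid (a point): bystander: amber jar with a black cap, 66 mm diameter, 70 mm tall, standing left of the kit boards; point at half height.
- driver_grip (a point): bystander: screwdriver lying on the bench at the front left; point on its handle.
Mind the look-alikes: they are no part of the job. What is meant by the part that bears collar_mid is not yellow, and is the larger of those in its own colour. What is shaped like the part that bears plate_mid but yellow is not meant.

How it is judged:
At the end, for the whole second after the job is handed in: The collar is on the empty board's peg: its centre within 15 mm of the peg's axis each way across, and 6 to 48 mm from the peg's root along it. The plate lies flat (within 0.06 rad) on the nest's floor, centred within 4 mm and within 3 mm of its seated height, either way round. Both are at rest (x of collar_mid in the frame of kit_open_peg between -0.015 and 0.015 m and y of collar_mid in the frame of kit_open_peg between -0.015 and 0.015 m and z of collar_mid in the frame of kit_open_peg between 0.006 and 0.048 m and horizontal distance between plate_mid and nest below 0.004 m and angle between plate_mid's own z axis and vertical below 0.06 rad and z of plate_mid in the frame of nest between 0.026 and 0.032 m and linear speed of each of collar, plate below 0.02 m/s); the robot touches nothing.
It fails at once if a bystander (tin, grey reducer, carton, bottle, jar, screwdriver) is shifted by more than 30 mm (distance of any of tin_mid, reducer_mid, carton_mid, spray_mid, jar_mid, driver_grip from where it was at the start of the episode above 0.03 m).
It fails at once if the tin, reducer, carton, bottle or jar is knocked over (angle between any of tin_mid, reducer_mid, carton_mid, spray_mid, jar_mid's own z axis and vertical above 0.5 rad).
It also fails if it takes over 70 s, if anything falls off the work surface, if the arm or the gripper's body presses on something with over 40 N, if the wrist force passes 120 N, or if a joint passes its speed limit or range.

## Working session

There is one attempt and no reset: what is moved stays moved. The work goes in short steps, Python scripts to look and compute and a tool call to move; the robot and the scene stay as the last step left them, time stands still between calls to the robot, and variables do not carry over. Pictures are saved under pics/ and viewed, and the job is handed in when it is done.

Besides the shell and the picture viewer there is one more tool, called after "Emit:" as name(argument=value, ...), one argument or row to a line, values as JSON. arm_command: Moves the arm, as the interface text tells. Its arguments: {"type":"object","properties":{"commands":{"type":"array"},"grip":{"type":"number"},"squeeze":{"type":"number"}},"required":["commands"]}

```bash
mkdir -p pics; ls; python3 - <<'E'
from workcell import sensors, imaging, order, bot
import cv2
s=sensors.observe(); print({k:s[k] for k in ("clock","position","tool_rot","force","grip_width")}, bot.tip_extent)
for n in ("scene","top","wrist"):
    print(n,imaging.camera_info(n)); cv2.imwrite(f"pics/{n}0.png",imaging.grab_frame(n)[:,:,::-1])
E
```

```text
pics
{'clock': 0.0, 'position': array([0.22633959, 0.582192  , 0.21071865]), 'tool_rot': array([-1.49715365,  1.56964918, -1.8678702 ]), 'force': array([0.16162119, 0.1688422 , 0.8497463 ]), 'grip_width': 0.08542683272403098} 0.008
scene {'fx': 443.8625471820868, 'fy': 443.8625471820868, 'cx': 279.1238564906846, 'cy': 202.09849182079122, 'origin': array([ 1.20687334, -0.62792214,  0.90546565]), 'attitude': array([-2.33304689,  0.00900622,  0.84131134])}
top {'fx': 413.26724929111884, 'fy': 413.26724929111884, 'cx': 278.0078496436724, 'cy': 211.16619624497687, 'origin': array([ 0.29652768, -0.0591219 ,  1.35612004]), 'attitude': array([-2.96907149, -0.00435247, -1.54316862])}
wrist {'fx': 303.71555599113054, 'fy': 303.71555599113054, 'cx': 278.0302579060756, 'cy': 214.7466781102515, 'origin': array([0.16418722, 0.60675099, 0.37371914]), 'attitude': array([2.86931027e+00, 1.47757115e-03, 1.20044815e+00])}
```

View pics/scene0.png

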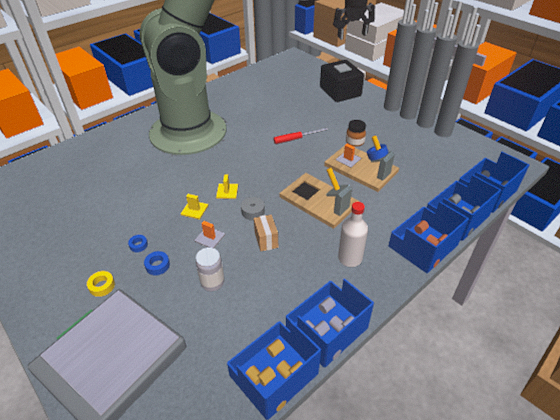

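View pics/top0.png

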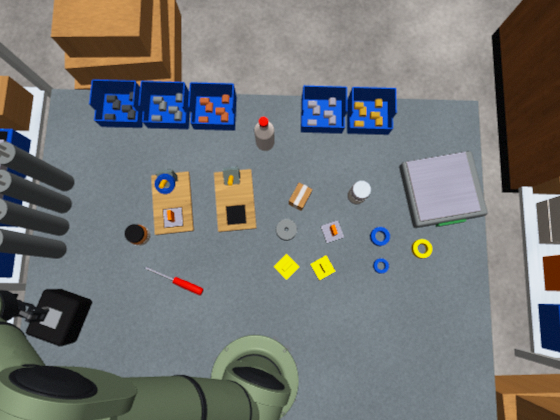

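View pics/wrist0.png

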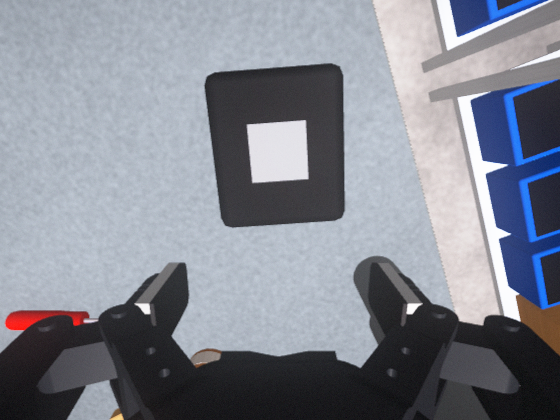

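The larger blue ring is at top-view (380,237), the smaller one at (381,266) is the decoy. The steel plate with orange bar is at (333,231), and the empty board is the right one, with its nest at (236,215). Next I'll measure these.

```bash
cat > h.py <<'E'
import numpy as np, cv2
from scipy.spatial.transform import Rotation as Ro
from workcell import sensors, imaging, order, bot
def ray(ci,uv):
    d=np.array([(uv[0]-ci['cx'])/ci['fx'],(uv[1]-ci['cy'])/ci['fy'],1.])
    return np.array(ci['origin']),Ro.from_euler('xyz',ci['attitude']).apply(d)
def onz(ci,uv,z):
    o,d=ray(ci,uv); return o+d*(z-o[2])/d[2]
def proj(ci,p):
    c=Ro.from_euler('xyz',ci['attitude']).inv().apply(np.array(p)-ci['origin']); return c[:2]/c[2]*[ci['fx'],ci['fy']]+[ci['cx'],ci['cy']]
def tri(c1,u1,c2,u2):
    o1,d1=ray(c1,u1);o2,d2=ray(c2,u2)
    t=np.linalg.lstsq(np.c_[d1,-d2],o2-o1,rcond=None)[0]; a=o1+t[0]*d1;b=o2+t[1]*d2
    return (a+b)/2,np.linalg.norm(a-b)
def blobs(im,lo,hi,roi,minA=20):
    hsv=cv2.cvtColor(im,cv2.COLOR_RGB2HSV); m=cv2.inRange(hsv,np.array(lo),np.array(hi)); k=np.zeros_like(m);x0,y0,x1,y1=roi;k[y0:y1,x0:x1]=255;m&=k
    cs,_=cv2.findContours(m,cv2.RETR_EXTERNAL,cv2.CHAIN_APPROX_NONE)
    return [c for c in cs if cv2.contourArea(c)>=minA],m
E
python3 - <<'E'
from h import *
ci=imaging.camera_info('top'); im=cv2.imread('pics/top0.png')[:,:,::-1].copy()
for nm,lo,hi,roi,z in [('blue',(100,100,60),(130,255,255),(150,160,420,290),.018),('orange',(3,150,120),(18,255,255),(310,215,350,245),.058),('nest',(0,0,0),(180,255,60),(215,190,260,235),.008),('plate',(0,0,130),(180,60,255),(315,215,350,245),.008),('board',(10,60,100),(22,180,255),(205,160,262,240),.016),('peg',(20,150,120),(32,255,255),(215,165,250,195),.1),('kitd',(10,60,100),(22,180,255),(145,165,200,240),.016)]:
    for c in blobs(im,lo,hi,roi)[0]:
        r=cv2.minAreaRect(c); b=cv2.boxPoints(r); w=np.array([onz(ci,p,z)[:2] for p in b])
        print(nm,np.round(r[0],1),'ctr',onz(ci,r[0],z).round(4),'sides',np.linalg.norm(w[1]-w[0]).round(3),np.linalg.norm(w[2]-w[1]).round(3),'angs',np.degrees(np.arctan2(*(w[1]-w[0])[::-1])).round(1))
c=im[120:290,130:450]; cv2.imwrite('pics/topz.png',cv2.resize(c[:,:,::-1],None,fx=2.4,fy=2.4,interpolation=cv2.INTER_CUBIC))
c=cv2.imread('pics/scene0.png')[100:300,130:420]; cv2.imwrite('pics/scz.png',cv2.resize(c,None,fx=2.7,fy=2.7,interpolation=cv2.INTER_CUBIC))
E
```

```text
blue [380.5 265.5] ctr [ 0.3618 -0.3929  0.018 ] sides 0.048 0.048 angs -88.4
blue [379.8 235.8] ctr [ 0.4579 -0.3919  0.018 ] sides 0.066 0.061 angs -44.3
blue [164.8 182.8] ctr [0.6149 0.3203 0.018 ] sides 0.065 0.066 angs -41.0
orange [333.8 229.4] ctr [ 0.4692 -0.2367  0.058 ] sides 0.012 0.03 angs -69.9
nest [235.5 214.3] ctr [0.5171 0.0816 0.008 ] sides 0.059 0.058 angs -83.1
plate [332.  229.5] ctr [ 0.4754 -0.2376  0.008 ] sides 0.113 0.096 angs -88.4
board [234.3 200. ] ctr [0.5634 0.087  0.016 ] sides 0.129 0.203 angs -83.2
peg [230.2 180. ] ctr [0.6099 0.0935 0.1   ] sides 0.033 0.015 angs -8.3
kitd [171.5 202.6] ctr [0.5488 0.2937 0.016 ] sides 0.131 0.205 angs -83.8
```

View pics/topz.png

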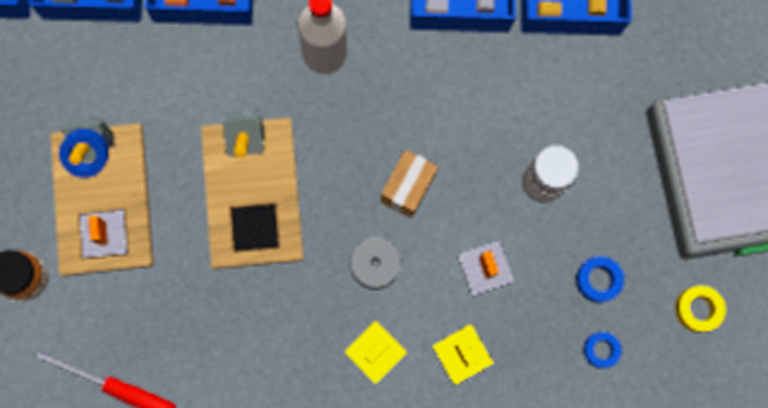

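View pics/scz.png

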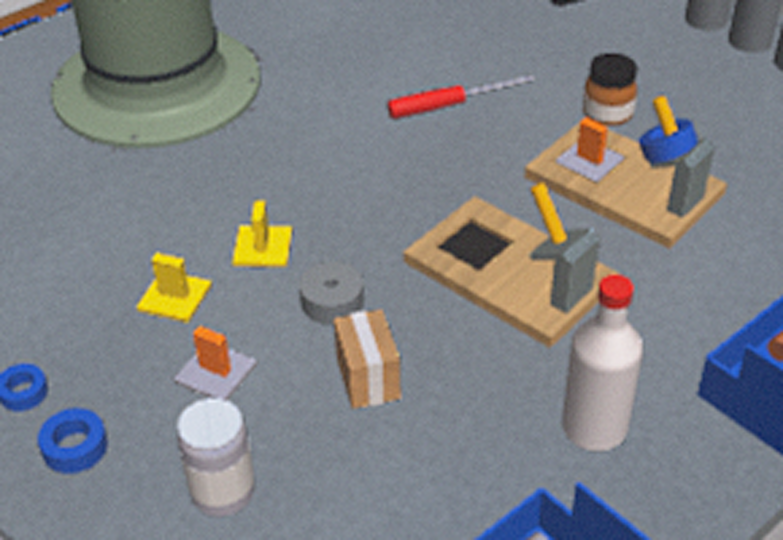

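```bash
cat >> h.py <<'E'
def T():
    s=sensors.observe(); return np.array(s['position']),Ro.from_euler('xyz',s['tool_rot']),s
def plan(p,jaw=None):
    """needed cm shift in tool axes; twist so that tool y points at heading jaw deg (mod 180)"""
    q,R,s=T(); d=R.inv().apply(np.array(p)-q)*100
    y=R.as_matrix()[:,1]; h=np.degrees(np.arctan2(y[1],y[0])); t=None
    if jaw is not None:
        dh=(jaw-h+90)%180-90; t=-np.radians(dh)   # tool x down
    print('pos',q.round(4),'jaw',round(h,2),'xaxis',R.as_matrix()[:,0].round(4),'d cm',d.round(2),'twist',t,'clk',round(s['clock'],2),'w',round(s['grip_width'],4),'F',np.round(s['force'],1),'q',np.round(s['qpos'],2))
E
python3 - <<'E'
from h import *
plan([.44,.06,.25],96.7)
c1=imaging.camera_info('wrist');q,R,s=T()
print('cam in tool',R.inv().apply(c1['origin']-q), (R.inv()*Ro.from_euler('xyz',c1['attitude'])).as_matrix().round(3))
ct=imaging.camera_info('top');cs=imaging.camera_info('scene')
ims=cv2.imread('pics/scene0.png')[:,:,::-1].copy()
for nm,lo,hi,roi,z in [('peg',(18,150,120),(32,255,255),(320,160,350,195),.1),('nest',(0,0,0),(180,255,60),(285,170,325,205),.008),('orange',(3,150,120),(18,255,255),(195,215,225,245),.058),('blue',(100,100,60),(130,255,255),(140,245,175,280),.012)]:
    for c in blobs(ims,lo,hi,roi)[0]:
        r=cv2.minAreaRect(c); print(nm,np.round(r[0],1),onz(cs,r[0],z).round(4), cv2.boxPoints(r).round(1).tolist())
E
```

```text
pos [0.2264 0.5822 0.2109] jaw 68.75 xaxis [-2.e-04 -9.e-04 -1.e+00] d cm [ -3.87 -40.94  38.83] twist -0.48779771204531563 clk 0.15 w 0.0854 F [ 0.2 -0.1 -0.6] q [-1.27  0.52 -0.04  1.6   0.02  1.02 -0.11]
cam in tool [-0.1629358   0.00017074 -0.06689172] [[ 0.    -0.269  0.963]
 [ 1.     0.001 -0.   ]
 [-0.001  0.963  0.269]]
peg [332.9 178.4] [0.6027 0.1028 0.1   ] [[326.0, 168.60000610351562], [331.0, 166.60000610351562], [339.70001220703125, 188.3000030517578], [334.70001220703125, 190.3000030517578]]
nest [305.1 190.4] [0.5152 0.0843 0.008 ] [[292.8999938964844, 191.10000610351562], [299.1000061035156, 179.8000030517578], [317.20001220703125, 189.60000610351562], [311.0, 201.0]]
orange [208.  229.5] [ 0.4923 -0.2476  0.058 ] [[201.1999969482422, 221.3000030517578], [211.8000030517578, 219.5], [214.8000030517578, 237.6999969482422], [204.1999969482422, 239.5]]
blue [156.8 262.6] [ 0.4601 -0.391   0.012 ] [[140.39999389648438, 257.79998779296875], [162.8000030517578, 246.60000610351562], [173.1999969482422, 267.3999938964844], [150.8000030517578, 278.6000061035156]]
blue [143. 248.] [ 0.3926 -0.3928  0.012 ] [[140.0, 245.0], [146.0, 245.0], [146.0, 251.0], [140.0, 251.0]]
```

```bash
python3 -c "
from h import *
plan([.47,.075,.24],96.7)"
```

```text
pos [0.2264 0.5822 0.2109] jaw 68.75 xaxis [-2.e-04 -9.e-04 -1.e+00] d cm [ -2.87 -38.45  41.08] twist -0.48779771204531563 clk 0.15 w 0.0854 F [ 0.2 -0.1 -0.6] q [-1.27  0.52 -0.04  1.6   0.02  1.02 -0.11]
```

Emit:
arm_command(
  commands=[
    {"dx": -2.9,"dy": -38.4,"dz": 41.1,"twist": -0.488},
    {"dx": -2.9,"dy": -38.4,"dz": 41.1,"twist": -0.488},
    {"dx": -2.9,"dy": -38.4,"dz": 41.1,"twist": -0.488},
    {"dx": -2.9,"dy": -38.4,"dz": 41.1,"twist": -0.488},
    {"dx": -2.9,"dy": -38.4,"dz": 41.1,"twist": -0.488},
    {"dx": -2.9,"dy": -38.4,"dz": 41.1,"twist": -0.488},
    {"dx": -2.9,"dy": -38.4,"dz": 41.1,"twist": -0.488},
    {"dx": -2.9,"dy": -38.4,"dz": 41.1,"twist": -0.488},
    {"dx": -2.9,"dy": -38.4,"dz": 41.1,"twist": -0.488},
    {"dx": -2.9,"dy": -38.4,"dz": 41.1,"twist": -0.488},
    {"dx": -2.9,"dy": -38.4,"dz": 41.1,"twist": -0.488},
    {"dx": -2.9,"dy": -38.4,"dz": 41.1,"twist": -0.488},
  ],
)

```text
clock: 1.15
position: [0.4433, 0.1305, 0.2372]
tool_rot: [-1.695, 1.57, -1.578]
force: [1.9, 1.5, -0.3]
grip_width: 0.0856
```

```bash
python3 -c "
from h import *
plan([.47,.075,.24],96.7)"
```

```text
pos [0.4433 0.1305 0.2372] jaw 96.72 xaxis [-0.e+00 -6.e-04 -1.e+00] d cm [-0.27 -5.82  2.01] twist 0.00030687699338424426 clk 1.15 w 0.0856 F [ 1.9  1.5 -0.3] q [-0.44  0.23  0.03  1.98 -0.01  0.93  1.28]
```

Emit:
arm_command(
  commands=[
    {"dx": -0.3,"dy": -5.8,"dz": 2.0},
    {"dx": -0.3,"dy": -5.8,"dz": 2.0},
    {"dx": -0.3,"dy": -5.8,"dz": 2.0},
    {"dx": -0.3,"dy": -5.8,"dz": 2.0},
  ],
)

```text
validation failed for argument at $.co...
```

```bash
cat > look.py <<'E'
import sys,json; from h import *
plan([.47,.075,.24],96.7)
ci=imaging.camera_info('wrist'); im=imaging.grab_frame('wrist'); n=sys.argv[1]
json.dump({k:np.array(v).tolist() for k,v in ci.items()},open(f'pics/{n}.json','w')); cv2.imwrite(f'pics/{n}.png',im[:,:,::-1])
E
python3 look.py w1
```

```text
pos [0.4433 0.1305 0.2372] jaw 96.72 xaxis [-0.e+00 -6.e-04 -1.e+00] d cm [-0.27 -5.82  2.01] twist 0.00030687699338424426 clk 1.15 w 0.0856 F [ 1.9  1.5 -0.3] q [-0.44  0.23  0.03  1.98 -0.01  0.93  1.28]
```

View pics/w1.png

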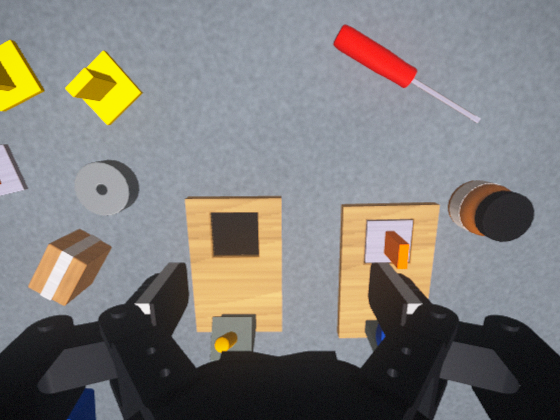

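The wrist view is rotated 180°, with image down being forward. It shows the nest at (235,234), the board at x 187–282, and the peg tip at (226,343).

```bash
python3 - <<'E'
from h import *; import json
ci={k:np.array(v) for k,v in json.load(open('pics/w1.json')).items()}
im=cv2.imread('pics/w1.png')[:,:,::-1].copy()
for nm,lo,hi,roi,z in [('nest',(0,0,0),(180,255,75),(195,202,275,265),.012),('board',(8,50,90),(24,200,255),(183,190,290,340),.016),('peg',(18,150,100),(32,255,255),(200,325,260,370),.137)]:
    for c in blobs(im,lo,hi,roi)[0]:
        r=cv2.minAreaRect(c); b=cv2.boxPoints(r); w=np.array([onz(ci,p,z)[:2] for p in b])
        print(nm,np.round(r[0],1),'ctr',w.mean(0).round(4),'sides',np.linalg.norm(w[1]-w[0]).round(4),np.linalg.norm(w[2]-w[1]).round(4),'ang',np.degrees(np.arctan2(*(w[1]-w[0])[::-1])).round(2)); print(w.round(4).tolist(),b.round(1).tolist())
cv2.imwrite('pics/w1z.png',cv2.resize(im[180:380,170:300,::-1],None,fx=3,fy=3,interpolation=cv2.INTER_CUBIC))
E
```

```text
nest [234.5 233.5] ctr [0.518  0.0794] sides 0.0596 0.0585 ang 96.76
[[0.4923, 0.0474], [0.4853, 0.1067], [0.5435, 0.1124], [0.5508, 0.0509]] [[212.0, 213.0], [257.0, 213.0], [257.0, 254.0], [212.0, 254.0]]
board [226.5 335. ] ctr [0.6753 0.0806] sides 0.0309 0.0138 ang 96.79
[[0.6703, 0.0647], [0.6666, 0.0954], [0.6803, 0.0965], [0.684, 0.0656]] [[216.0, 331.0], [237.0, 331.0], [237.0, 339.0], [216.0, 339.0]]
board [233.  263.5] ctr [0.5662 0.0817] sides 0.124 0.2025 ang 96.76
[[0.4725, 0.0122], [0.4579, 0.1353], [0.659, 0.1596], [0.6756, 0.0195]] [[185.0, 196.0], [281.0, 196.0], [281.0, 331.0], [185.0, 331.0]]
peg [225.3 341.3] ctr [0.589  0.0929] sides 0.0272 0.0159 ang 144.54
[[0.5944, 0.0793], [0.5723, 0.0951], [0.5833, 0.1066], [0.6059, 0.0908]] [[211.5, 344.5], [228.5, 327.5], [239.0, 338.0], [222.0, 355.0]]
```

View pics/w1z.png

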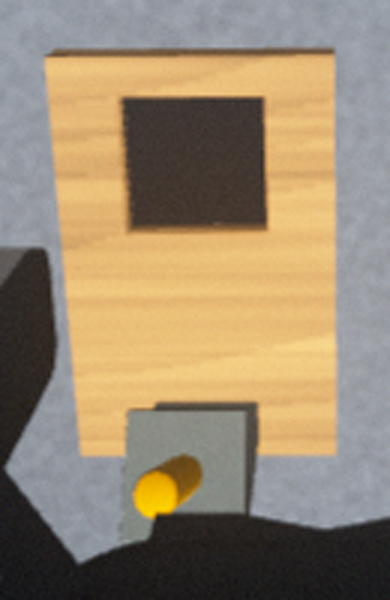

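```bash
python3 - <<'E'
from h import *; import json
ci={k:np.array(v) for k,v in json.load(open('pics/w1.json')).items()}
f=lambda x,y:((x+.5)/3-.5+170,(y+.5)/3-.5+180)
C=np.array([onz(ci,f(*p),.016)[:2] for p in [(122,97),(265,97),(267,229),(128,229)]])
print(C.round(4).tolist(),C.mean(0).round(4),np.linalg.norm(np.diff(C,axis=0),axis=1).round(4))
B=np.array([onz(ci,f(*p),.016)[:2] for p in [(46,55),(335,55),(335,455),(79,455)]]); print('board',B.round(4).tolist(),B.mean(0),np.degrees(np.arctan2(*(B[3]-B[0])[::-1])),np.degrees(np.arctan2(*(B[2]-B[1])[::-1])))
t=onz(ci,f(155,493),.137); print('tip',t); a=np.radians(6.75); ex=np.array([np.cos(a),np.sin(a)]);ey=np.array([-ex[1],ex[0]])
for nm,p in (('nest',C.mean(0)),('board',B.mean(0)),('tip',t[:2])): print(nm,(p-C.mean(0))@ex,(p-C.mean(0))@ey)
ct=imaging.camera_info('top');cs=imaging.camera_info('scene')
# expected tip & root projected in top/scene
n=C.mean(0); tip=np.r_[n+ex*.0756,.137]; root=np.r_[n+ex*.11,.082]
for c in (ct,cs,ci): print(proj(c,tip),proj(c,root))
E
```

```text
[[0.49, 0.046], [0.4827, 0.108], [0.5444, 0.1151], [0.5519, 0.0523]] [0.5173 0.0803] [0.0625 0.0622 0.0633]
board [[0.4751, 0.0123], [0.4605, 0.1361], [0.6595, 0.1602], [0.6743, 0.0356]] [0.56733525 0.08604262] 6.654126375961672 6.912185896824485
tip [0.59261567 0.08924843 0.137     ]
nest 0.0 0.0
board 0.05039954238146245 -0.00021494822990359965
tip 0.07588153118001444 -2.7477373682243566e-06
[230.00306085 182.7208511 ] [231.14908236 176.36429504]
[327.65915658 168.46630198] [336.31122032 189.04782857]
[221.32216905 343.76582386] [230.8500649  337.18270228]
```

```bash
python3 -c "
from h import *
plan([.455,-.392,.16],75)"
```

```text
pos [0.4463 0.1231 0.2376] jaw 96.3 xaxis [ 0.0015 -0.0031 -1.    ] d cm [  7.92 -51.27  -4.8 ] twist 0.37175208269689014 clk 1.2 w 0.0857 F [  1.3 -11.2   0.2] q [-0.43  0.23  0.04  1.98 -0.01  0.93  1.29]
```

Emit:
arm_command(
  commands=[
    {"dx": 2,"dy": -51.3,"dz": -4.8,"twist": 0.372},
    {"dx": 2,"dy": -51.3,"dz": -4.8,"twist": 0.372},
    {"dx": 2,"dy": -51.3,"dz": -4.8,"twist": 0.372},
    {"dx": 2,"dy": -51.3,"dz": -4.8,"twist": 0.372},
    {"dx": 4,"dy": -51.3,"dz": -4.8,"twist": 0.372},
    {"dx": 4,"dy": -51.3,"dz": -4.8,"twist": 0.372},
    {"dx": 4,"dy": -51.3,"dz": -4.8,"twist": 0.372},
    {"dx": 6,"dy": -51.3,"dz": -4.8,"twist": 0.372},
    {"dx": 8,"dy": -51.3,"dz": -4.8,"twist": 0.372},
    {"dx": 8,"dy": -51.3,"dz": -4.8,"twist": 0.372},
    {"dx": 8,"dy": -51.3,"dz": -4.8,"twist": 0.372},
    {"dx": 8,"dy": -51.3,"dz": -4.8,"twist": 0.372},
  ],
)

```text
clock: 2.2
position: [0.454, -0.3619, 0.1674]
tool_rot: [-0.856, 1.568, -1.118]
force: [1.6, 0.7, -0.1]
grip_width: 0.0856
```

```bash
python3 -c "
from h import *
plan([.455,-.392,.16],75)"
```

```text
pos [ 0.454  -0.3619  0.1674] jaw 75.0 xaxis [ 0.0014 -0.0029 -1.    ] d cm [ 0.75 -2.88  0.88] twist 4.130650381109883e-05 clk 2.2 w 0.0856 F [ 1.6  0.7 -0.1] q [ 0.37  0.52  0.29  1.78 -0.18  0.87  2.04]
```

Emit:
arm_command(
  commands=[
    {"dx": 0.7,"dy": -2.9,"dz": 0.9,"twist": 0.0},
    {"dx": 0.7,"dy": -2.9,"dz": 0.9,"twist": 0.0},
    {"dx": 0.7,"dy": -2.9,"dz": 0.9,"twist": 0.0},
  ],
)

```text
clock: 2.45
position: [0.4541, -0.3936, 0.1594]
tool_rot: [-1.45, 1.568, -1.715]
force: [0.6, 0.7, 0.7]
grip_width: 0.0852
```

```bash
python3 look.py w2
```

```text
pos [ 0.4541 -0.3936  0.1594] jaw 74.84 xaxis [-4.0e-04 -2.4e-03 -1.0e+00] d cm [ -8.17  45.62 -10.72] twist -0.3815924642389516 clk 2.45 w 0.0852 F [0.6 0.7 0.7] q [ 0.42  0.56  0.28  1.73 -0.19  0.88  2.09]
```

View pics/w2.png

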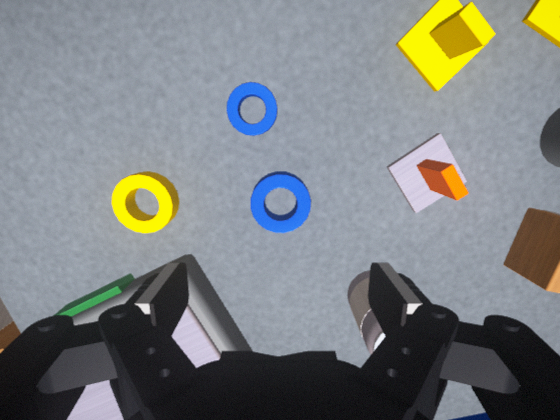

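The target ring is at (281,202), the small blue decoy at (252,109), and the steel plate with orange bar around (428,172).

```bash
python3 - <<'E'
from h import *; import json
ci={k:np.array(v) for k,v in json.load(open('pics/w2.json')).items()}
im=cv2.imread('pics/w2.png')[:,:,::-1].copy()
cs,m=blobs(im,(100,120,60),(125,255,255),(235,150,330,250),200)
for c in cs:
    (e,ax,an)=cv2.fitEllipse(c); print('outer',e,ax,onz(ci,e,.022).round(4), ax[0]/ci['fx']*.3)
# top face: inner hole rim at top
h,_=cv2.findContours(m,cv2.RETR_CCOMP,cv2.CHAIN_APPROX_NONE)
for c in h:
    if cv2.contourArea(c)>150: e=cv2.fitEllipse(c); print(e, onz(ci,e[0],.024).round(4),onz(ci,e[0],.012).round(4))
for nm,lo,hi,roi,z in [('orange',(3,150,90),(18,255,255),(400,150,480,210),.058)]:
    for c in blobs(im,lo,hi,roi)[0]: print(nm,cv2.minAreaRect(c))
# plate mask
c,m2=blobs(im,(110,5,120),(165,60,255),(380,125,475,220),50)
for k in c: print('pl',cv2.contourArea(k),cv2.boundingRect(k))
cv2.imwrite('pics/w2z.png',cv2.resize(im[120:225,370:490,::-1],None,fx=5,fy=5,interpolation=cv2.INTER_CUBIC))
plan([.457,-.392,.012],75)
E
```

```text
outer (280.20159912109375, 202.16680908203125) (59.333011627197266, 60.2811164855957) [ 0.4582 -0.3928  0.022 ] 0.05860715112227901
((280.20159912109375, 202.16680908203125), (59.333011627197266, 60.2811164855957), 178.4944610595703) [ 0.4577 -0.3927  0.024 ] [ 0.4605 -0.3934  0.012 ]
((280.0128173828125, 201.04580688476562), (28.2691707611084, 32.23836135864258), 89.4056625366211) [ 0.4566 -0.3926  0.024 ] [ 0.4593 -0.3933  0.012 ]
orange ((438.0585021972656, 180.14529418945312), (44.413536071777344, 34.584815979003906), 79.3803482055664)
pl 5439.5 (380, 128, 95, 92)
pos [ 0.4548 -0.3922  0.1599] jaw 74.95 xaxis [ 5.0e-04 -2.1e-03 -1.0e+00] d cm [14.79  0.1   0.2 ] twist -0.0009507514949180735 clk 2.5 w 0.0852 F [-0.5  0.9 -0.2] q [ 0.42  0.56  0.28  1.73 -0.19  0.88  2.09]
```

View pics/w2z.png

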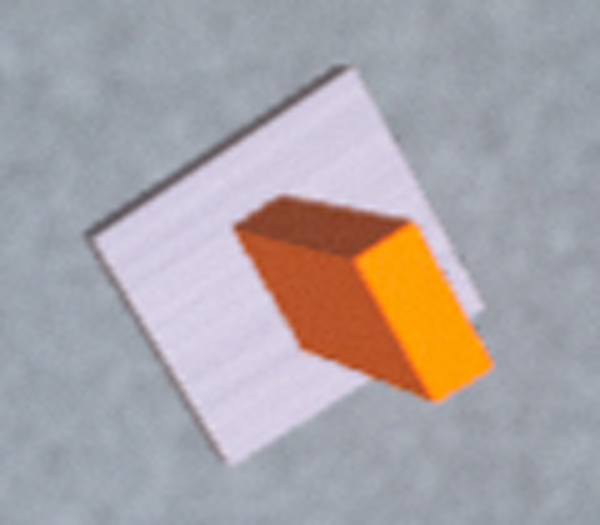

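Emit:
arm_command(
  commands=[
    {"dx": 4,"dy": 0.1,"dz": 0.3,"twist": 0.0},
    {"dx": 8,"dy": 0.1,"dz": 0.3,"twist": 0.0},
    {"dx": 11,"dy": 0.1,"dz": 0.3,"twist": 0.0},
    {"dx": 13,"dy": 0.1,"dz": 0.3,"twist": 0.0},
    {"dx": 14.4,"dy": 0.1,"dz": 0.3,"twist": 0.0},
    {"dx": 15,"dy": 0.1,"dz": 0.3,"twist": 0.0},
    {"dx": 15,"dy": 0.1,"dz": 0.3,"twist": 0.0},
  ],
)

```text
clock: 3.08
position: [0.4582, -0.3915, 0.0096]
tool_rot: [-1.367, 1.569, -1.629]
force: [0.5, 0.2, 0.1]
grip_width: 0.085
```

```bash
python3 - <<'E'
from h import *; import json
plan([.458,-.3926,.008],75)
ci={k:np.array(v) for k,v in json.load(open('pics/w2.json')).items()}
f=lambda x,y:((x+.5)/5-.5+370,(y+.5)/5-.5+120)
for z,P in ((.008,[(97,237),(352,70),(483,308),(232,463)]),(.058,[(357,258),(412,222),(493,367),(437,402)])):
    C=np.array([onz(ci,f(*p),z)[:2] for p in P]); d=np.diff(np.vstack([C,C[:1]]),axis=0)
    print(C.mean(0).round(4),np.linalg.norm(d,axis=1).round(4),np.degrees(np.arctan2(d[:,1],d[:,0])).round(1))
E
python3 look.py w3
```

```text
pos [ 0.4582 -0.3915  0.0096] jaw 75.0 xaxis [-1.0e-04 -1.4e-03 -1.0e+00] d cm [ 0.16 -0.11  0.01] twist 4.8284801018917924e-05 clk 3.08 w 0.085 F [0.5 0.2 0.1] q [ 0.47  0.77  0.21  1.8  -0.26  0.6   2.14]
[ 0.4724 -0.2386] [0.058  0.0588 0.0586 0.0587] [ 109.7   20.3  -70.3 -160.2]
[ 0.4725 -0.2386] [0.0106 0.0313 0.0109 0.0312] [ 110.7   20.5  -69.6 -160.1]
pos [ 0.4582 -0.3915  0.0096] jaw 75.0 xaxis [-1.0e-04 -1.4e-03 -1.0e+00] d cm [-23.11  45.33 -10.92] twist -0.37868816288175067 clk 3.08 w 0.085 F [0.5 0.2 0.1] q [ 0.47  0.77  0.21  1.8  -0.26  0.6   2.14]
```

View pics/w3.png

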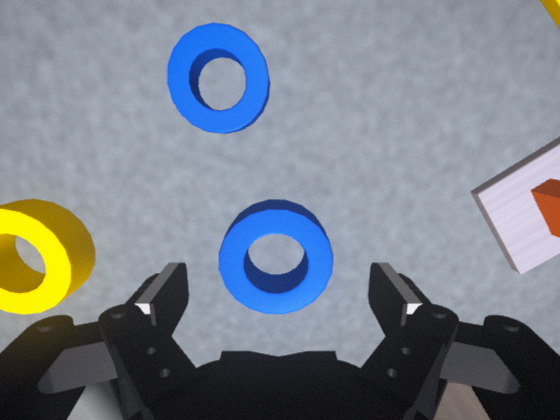

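```bash
python3 - <<'E'
from h import *; import json
ci={k:np.array(v) for k,v in json.load(open('pics/w3.json')).items()}
im=cv2.imread('pics/w3.png')[:,:,::-1].copy()
m=blobs(im,(100,150,180),(125,255,255),(205,180,345,330),200)[1]
h,_=cv2.findContours(m,cv2.RETR_CCOMP,cv2.CHAIN_APPROX_NONE)
for c in h:
    if cv2.contourArea(c)>150: e=cv2.fitEllipse(c); print(e, onz(ci,e[0],.024).round(4))
q,R,s=T()
for z in (0,.024): print(proj(ci,[.4582,-.3915,z]))
E
```

```text
((275.44775390625, 261.2519836425781), (103.9288101196289, 113.1104736328125), 90.35722351074219) [ 0.458  -0.3928  0.024 ]
((275.4887390136719, 263.05596923828125), (60.591156005859375, 65.36751556396484), 91.34527587890625) [ 0.459  -0.3931  0.024 ]
[278.01062725 244.48650243]
[277.9235655  260.93574171]
```

Emit:
arm_command(
  commands=[
    {"dx": 0,"dy": -0.1,"dz": 0,"twist": 0.0},
    {"dx": 0,"dy": -0.1,"dz": 0,"twist": 0.0},
    {"dx": 0,"dy": -0.1,"dz": 0,"twist": 0.0},
    {"dx": 0,"dy": -0.1,"dz": 0,"twist": 0.0},
    {"dx": 0,"dy": -0.1,"dz": 0,"twist": 0.0},
    {"dx": 0,"dy": -0.1,"dz": 0,"twist": 0.0},
    {"dx": 0,"dy": -0.1,"dz": 0,"twist": 0.0},
    {"dx": 0,"dy": -0.1,"dz": 0,"twist": 0.0},
  ],
  grip=1,
  squeeze=25,
)

```text
clock: 3.8
position: [0.4582, -0.393, 0.0106]
tool_rot: [-0.921, 1.568, -1.184]
force: [-0.7, -0.1, 1.1]
grip_width: 0.0
```

Emit:
arm_command(
  commands=[
    {"dx": -3,"dy": 0,"dz": 0,"twist": 0.0},
    {"dx": -6,"dy": 0,"dz": 0,"twist": 0.0},
    {"dx": -10,"dy": 0,"dz": 0,"twist": 0.0},
    {"dx": -13,"dy": 0,"dz": 0,"twist": 0.0},
    {"dx": -17,"dy": 0,"dz": 0,"twist": 0.0},
    {"dx": -20,"dy": 0,"dz": 0,"twist": 0.0},
    {"dx": -20,"dy": 0,"dz": 0,"twist": 0.0},
  ],
)

```text
clock: 4.38
position: [0.4598, -0.3943, 0.2167]
tool_rot: [-0.468, 1.561, -0.73]
force: [-0.0, -0.6, -0.7]
grip_width: -0.0005
```

```bash
python3 look.py w4; python3 -c "
from h import *
plan([.555,.085,.21],96.75)"
```

```text
pos [ 0.4598 -0.3943  0.2167] jaw 74.96 xaxis [ 0.0076 -0.0068 -0.9999] d cm [ -2.64  45.58 -11.17] twist -0.37950977986256246 clk 4.38 w -0.0005 F [-0.  -0.6 -0.7] q [ 0.4   0.5   0.31  1.67 -0.17  0.99  2.07]
pos [ 0.4591 -0.3934  0.2137] jaw 74.98 xaxis [ 0.0052 -0.005  -1.    ] d cm [ 0.19 48.7  -3.14] twist -0.3800428207825022 clk 4.43 w 0.0001 F [-0.4 -0.1 -0.9] q [ 0.4   0.5   0.31  1.67 -0.17  0.99  2.07]
```

View pics/w4.png

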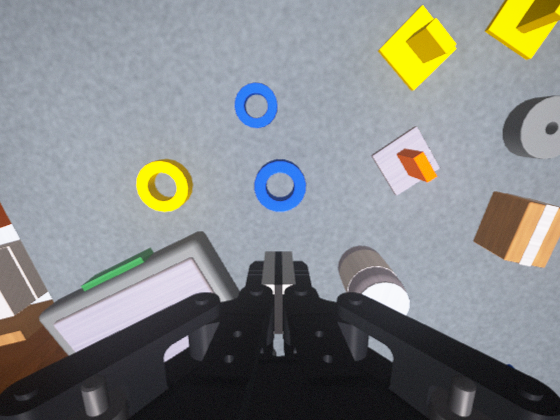

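The gripper closed to zero, so it missed the collar, which is still at (280,186). I'll check the fingertip height against the images.

```bash
python3 - <<'E'
from h import *; import json
for n in ('w3','w4'):
    ci={k:np.array(v) for k,v in json.load(open(f'pics/{n}.json')).items()}
    Rt=np.array([[0,-.269,.963],[1,0,0],[0,.963,.269]]); o=np.array([-.1629,0,-.0669])
    for x in (.008,-.005,-.02,-.035):
        for y in ([.0425] if n=='w3' else [0]):
            for z in (-.011,.011):
                c=Rt.T@(np.array([x,y,z])-o); print(n,x,y,z,(c[:2]/c[2]*303.7+[278,214.7]).round(0))
im=cv2.imread('pics/w4.png'); cv2.imwrite('pics/w4z.png',cv2.resize(im[235:375,200:360],None,fx=4,fy=4,interpolation=cv2.INTER_CUBIC))
im=cv2.imread('pics/w3.png'); cv2.imwrite('pics/w3z.png',cv2.resize(im[250:370,80:480],None,fx=2,fy=2,interpolation=cv2.INTER_CUBIC))
ci={k:np.array(v) for k,v in json.load(open('pics/w4.json')).items()}
im=cv2.imread('pics/w4.png')[:,:,::-1].copy()
for c in blobs(im,(100,120,60),(125,255,255),(240,150,320,220),200)[0]: print(onz(ci,cv2.fitEllipse(c)[0],.022))
E
```

```text
w3 0.008 0.0425 -0.011 [350. 228.]
w3 0.008 0.0425 0.011 [348. 262.]
w3 -0.005 0.0425 -0.011 [355. 235.]
w3 -0.005 0.0425 0.011 [353. 272.]
w3 -0.02 0.0425 -0.011 [363. 245.]
w3 -0.02 0.0425 0.011 [359. 285.]
w3 -0.035 0.0425 -0.011 [371. 257.]
w3 -0.035 0.0425 0.011 [368. 300.]
w4 0.008 0 -0.011 [278. 228.]
w4 0.008 0 0.011 [278. 262.]
w4 -0.005 0 -0.011 [278. 235.]
w4 -0.005 0 0.011 [278. 272.]
w4 -0.02 0 -0.011 [278. 245.]
w4 -0.02 0 0.011 [278. 285.]
w4 -0.035 0 -0.011 [278. 257.]
w4 -0.035 0 0.011 [278. 300.]
[ 0.45854112 -0.39309106  0.022     ]
```

View pics/w4z.png

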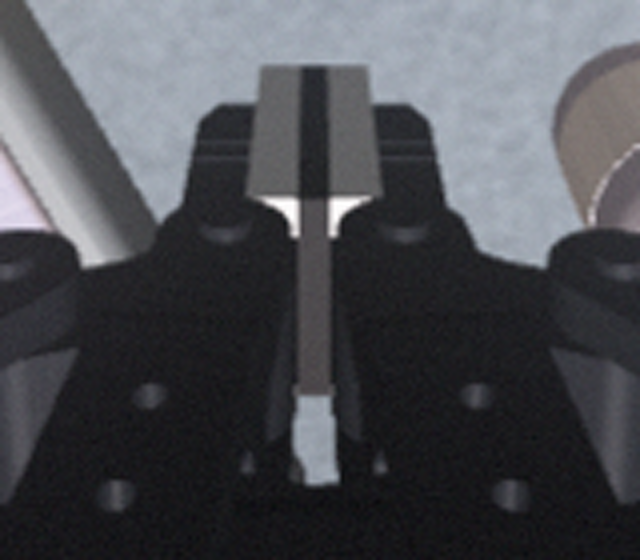

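View pics/w3z.png

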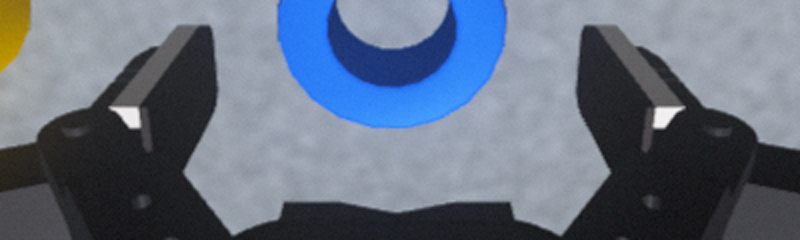

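The images put the fingertips about 29 mm further back than stated: roughly −21 mm from the reported TCP when shut and −34 mm when open. That explains the miss, so I'll open, go lower and check the force in steps.

```bash
python3 -c "
from h import *
plan([.4585,-.3928,-.010],75)"
```

```text
pos [ 0.4591 -0.3934  0.2137] jaw 74.98 xaxis [ 0.0052 -0.005  -1.    ] d cm [22.37  0.12 -0.22] twist -0.00043370847373550237 clk 4.43 w 0.0001 F [-0.4 -0.1 -0.9] q [ 0.4   0.5   0.31  1.67 -0.17  0.99  2.07]
```

Emit:
arm_command(
  commands=[
    {"dx": 0,"dy": 0.1,"dz": -0.2,"twist": 0},
    {"dx": 0,"dy": 0.1,"dz": -0.2,"twist": 0},
    {"dx": 4,"dy": 0.1,"dz": -0.2,"twist": 0},
    {"dx": 8,"dy": 0.1,"dz": -0.2,"twist": 0},
    {"dx": 11,"dy": 0.1,"dz": -0.2,"twist": 0},
    {"dx": 14,"dy": 0.1,"dz": -0.2,"twist": 0},
    {"dx": 17,"dy": 0.1,"dz": -0.2,"twist": 0},
    {"dx": 19,"dy": 0.1,"dz": -0.2,"twist": 0},
    {"dx": 21,"dy": 0.1,"dz": -0.2,"twist": 0},
    {"dx": 22.4,"dy": 0.1,"dz": -0.2,"twist": 0},
    {"dx": 22.4,"dy": 0.1,"dz": -0.2,"twist": 0},
  ],
  grip=-1,
)

```text
clock: 5.35
position: [0.4568, -0.3918, -0.0136]
tool_rot: [-0.806, 1.568, -1.069]
force: [-0.0, -0.1, -0.5]
grip_width: 0.0857
```

Emit:
arm_command(
  commands=[
    {"dx": 0.3,"dy": 0,"dz": 0,"twist": 0},
    {"dx": 0.6,"dy": 0,"dz": 0,"twist": 0},
    {"dx": 0.9,"dy": 0,"dz": 0,"twist": 0},
    {"dx": 1.2,"dy": 0,"dz": 0,"twist": 0},
    {"dx": 1.2,"dy": 0,"dz": 0,"twist": 0},
  ],
)

```text
clock: 5.77
position: [0.457, -0.3918, -0.0256]
tool_rot: [-0.745, 1.568, -1.007]
force: [0.1, -0.5, -0.6]
grip_width: 0.0851
```

```bash
python3 look.py w5
```

```text
pos [ 0.457  -0.3918 -0.0256] jaw 74.98 xaxis [ 0.0014 -0.0023 -1.    ] d cm [-26.66  45.38 -10.79] twist -0.3790687696996674 clk 5.77 w 0.0851 F [ 0.1 -0.5 -0.6] q [ 0.48  0.83  0.19  1.8  -0.27  0.53  2.15]
```

View pics/w5.png

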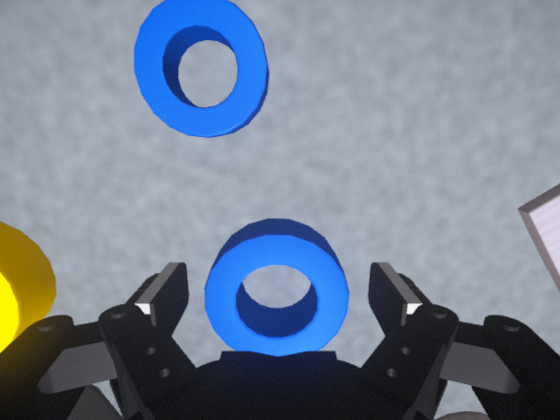

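A reported TCP of −26 mm with no contact confirms the offset. Closing now.

Emit:
arm_command(
  commands=[
    {"dx": 0.1,"dy": -0.1,"dz": 0.1,"twist": 0.0},
    {"dx": 0.1,"dy": -0.1,"dz": 0.1,"twist": 0.0},
    {"dx": 0.1,"dy": -0.1,"dz": 0.1,"twist": 0.0},
    {"dx": 0.1,"dy": -0.1,"dz": 0.1,"twist": 0.0},
    {"dx": 0.1,"dy": -0.1,"dz": 0.1,"twist": 0.0},
    {"dx": 0.1,"dy": -0.1,"dz": 0.1,"twist": 0.0},
  ],
  grip=1,
  squeeze=25,
)

```text
clock: 6.32
position: [0.4583, -0.3935, -0.0253]
tool_rot: [-0.55, 1.567, -0.813]
force: [-1.2, 1.8, 15.0]
grip_width: 0.0614
```

Emit:
arm_command(
  commands=[
    {"dx": -2,"dy": 0,"dz": 0,"twist": 0.0},
    {"dx": -5,"dy": 0,"dz": 0,"twist": 0.0},
    {"dx": -9,"dy": 0,"dz": 0,"twist": 0.0},
    {"dx": -13,"dy": 0,"dz": 0,"twist": 0.0},
    {"dx": -17,"dy": 0,"dz": 0,"twist": 0.0},
    {"dx": -20,"dy": 0,"dz": 0,"twist": 0.0},
    {"dx": -20,"dy": 0,"dz": 0,"twist": 0.0},
  ],
)

```text
clock: 6.9
position: [0.4596, -0.3948, 0.1811]
tool_rot: [-0.401, 1.558, -0.664]
force: [-0.1, -0.5, -0.8]
grip_width: 0.0612
```

```bash
python3 look.py w6;python3 -c "
from h import *
plan([.545,.084,.19],96.75)"
```

```text
pos [ 0.4596 -0.3948  0.1811] jaw 74.94 xaxis [ 0.0099 -0.0077 -0.9999] d cm [ -6.24  45.61 -11.13] twist -0.3798047367962808 clk 6.9 w 0.0612 F [-0.1 -0.5 -0.8] q [ 0.41  0.54  0.3   1.71 -0.19  0.91  2.09]
pos [ 0.4589 -0.3939  0.1781] jaw 74.96 xaxis [ 0.0075 -0.0059 -1.    ] d cm [-1.41 48.38 -4.08] twist -0.38026226527349605 clk 6.95 w 0.0611 F [ 0.5 -0.3 -1.3] q [ 0.41  0.54  0.3   1.71 -0.19  0.91  2.09]
```

View pics/w6.png

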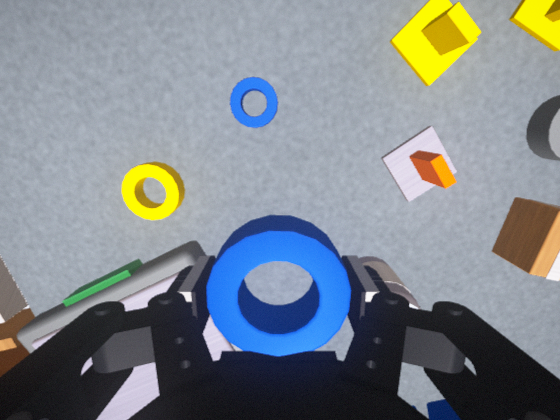

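```bash
python3 -c "
from h import *
plan([.577,.0873,.17],96.75)"
```

```text
pos [ 0.4589 -0.3939  0.1781] jaw 74.96 xaxis [ 0.0075 -0.0059 -1.    ] d cm [ 0.61 49.54 -1.09] twist -0.38026226527349605 clk 6.95 w 0.0611 F [ 0.5 -0.3 -1.3] q [ 0.41  0.54  0.3   1.71 -0.19  0.91  2.09]
```

Emit:
arm_command(
  commands=[
    {"dx": 0.3,"dy": 2,"dz": -1.1,"twist": -0.05},
    {"dx": 0.3,"dy": 6,"dz": -1.1,"twist": -0.1},
    {"dx": 0.3,"dy": 10,"dz": -1.1,"twist": -0.15},
    {"dx": 0.3,"dy": 14,"dz": -1.1,"twist": -0.2},
    {"dx": 0.3,"dy": 18,"dz": -1.1,"twist": -0.25},
    {"dx": 0.3,"dy": 22,"dz": -1.1,"twist": -0.3},
    {"dx": 0.3,"dy": 26,"dz": -1.1,"twist": -0.35},
    {"dx": 0.3,"dy": 30,"dz": -1.1,"twist": -0.38},
    {"dx": 0.3,"dy": 34,"dz": -1.1,"twist": -0.38},
    {"dx": 0.3,"dy": 38,"dz": -1.1,"twist": -0.38},
    {"dx": 0.3,"dy": 41,"dz": -1.1,"twist": -0.38},
    {"dx": 0.3,"dy": 43,"dz": -1.1,"twist": -0.38},
  ],
)

```text
clock: 7.95
position: [0.5599, 0.0282, 0.1725]
tool_rot: [-0.789, 1.563, -0.668]
force: [0.5, 0.5, -1.7]
grip_width: 0.0608
```

```bash
python3 -c "
from h import *
plan([.5766,.0873,.155],96.75)"
```

```text
pos [0.5599 0.0282 0.1725] jaw 96.93 xaxis [ 0.0063 -0.005  -1.    ] d cm [1.73 5.68 2.37] twist 0.003095670776303792 clk 7.95 w 0.0608 F [ 0.5  0.5 -1.7] q [-0.27  0.47  0.15  1.82 -0.08  0.85  1.61]
```

Emit:
arm_command(
  commands=[
    {"dx": 0.5,"dy": 2,"dz": 0.8,"twist": 0.003},
    {"dx": 1.0,"dy": 4,"dz": 1.6,"twist": 0.003},
    {"dx": 1.7,"dy": 5.7,"dz": 2.4,"twist": 0.003},
    {"dx": 1.7,"dy": 5.7,"dz": 2.4,"twist": 0.003},
    {"dx": 1.7,"dy": 5.7,"dz": 2.4,"twist": 0.003},
    {"dx": 1.7,"dy": 5.7,"dz": 2.4,"twist": 0.003},
  ],
)

```text
clock: 8.45
position: [0.5765, 0.0867, 0.1548]
tool_rot: [-0.936, 1.563, -0.818]
force: [0.4, 1.2, -1.6]
grip_width: 0.0612
```

```bash
python3 look.py w7;python3 - <<'E'
from h import *
plan([.5766,.0873,.1253],96.75)
cv2.imwrite('pics/s7.png',cv2.resize(imaging.grab_frame('scene')[90:240,250:420,::-1],None,fx=4,fy=4,interpolation=cv2.INTER_CUBIC))
E
```

```text
pos [0.5765 0.0867 0.1548] jaw 96.73 xaxis [ 0.0053 -0.0057 -1.    ] d cm [ -8.57   0.03 -10.67] twist 0.0004905249145855815 clk 8.45 w 0.0612 F [ 0.4  1.2 -1.6] q [-0.35  0.52  0.14  1.78 -0.08  0.84  1.51]
pos [0.5767 0.0864 0.1551] jaw 96.69 xaxis [ 0.0058 -0.0056 -1.    ] d cm [ 2.98  0.11 -0.01] twist -0.0010607443021130693 clk 8.5 w 0.061 F [ 1.  -0.6 -0.4] q [-0.35  0.52  0.14  1.78 -0.08  0.84  1.51]
```

View pics/w7.png

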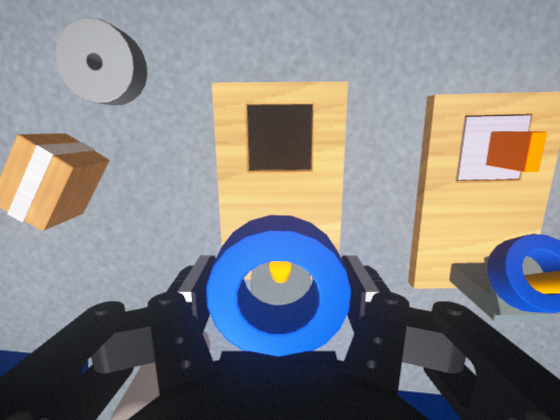

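View pics/s7.png

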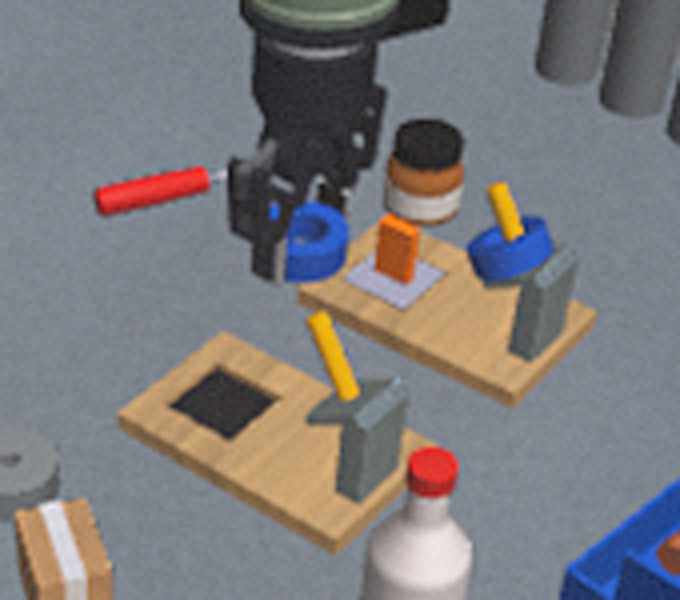

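Emit:
arm_command(
  commands=[
    {"dx": 1.5,"dy": 0.1,"dz": 0,"twist": 0},
    {"dx": 3.0,"dy": 0.1,"dz": 0,"twist": 0},
    {"dx": 3.4,"dy": 0.1,"dz": 0.3,"twist": 0},
    {"dx": 3.8,"dy": 0.1,"dz": 0.53,"twist": 0},
    {"dx": 4.0,"dy": 0.1,"dz": 0.66,"twist": 0},
    {"dx": 4.25,"dy": 0.1,"dz": 0.8,"twist": 0},
    {"dx": 4.45,"dy": 0.1,"dz": 0.93,"twist": 0},
    {"dx": 4.7,"dy": 0.1,"dz": 1.06,"twist": 0},
    {"dx": 4.9,"dy": 0.1,"dz": 1.2,"twist": 0},
    {"dx": 5.1,"dy": 0.1,"dz": 1.33,"twist": 0},
    {"dx": 5.1,"dy": 0.1,"dz": 1.33,"twist": 0},
  ],
)

```text
clock: 9.47
position: [0.5903, 0.0887, 0.1041]
tool_rot: [-0.855, 1.563, -0.739]
force: [-0.2, -0.4, -0.6]
grip_width: 0.0608
```

```bash
python3 look.py w8;python3 - <<'E'
from h import *
plan([.5766,.0873,.1253],96.75)
cv2.imwrite('pics/s8.png',cv2.resize(imaging.grab_frame('scene')[90:240,250:420,::-1],None,fx=4,fy=4,interpolation=cv2.INTER_CUBIC))
E
```

```text
pos [0.5903 0.0887 0.1041] jaw 96.68 xaxis [ 0.006  -0.0055 -1.    ] d cm [-13.66  -0.04 -12.03] twist -0.00028475146330133265 clk 9.47 w 0.0608 F [-0.2 -0.4 -0.6] q [-0.34  0.61  0.13  1.78 -0.1   0.75  1.52]
pos [0.5902 0.0887 0.1042] jaw 96.68 xaxis [ 0.006  -0.0055 -1.    ] d cm [-2.12  0.01 -1.35] twist -0.0011604073709402416 clk 9.52 w 0.0614 F [ 0.5  0.3 -0.4] q [-0.34  0.61  0.13  1.78 -0.1   0.75  1.52]
```

View pics/w8.png

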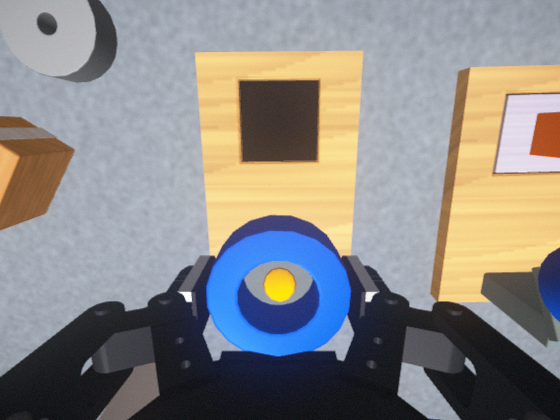

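View pics/s8.png

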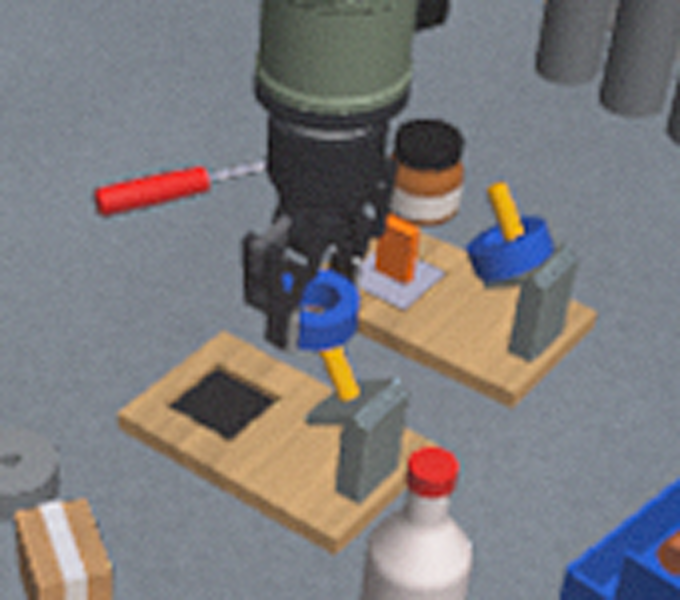

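The peg tip is centred in the bore at (279,286) with no contact force. Continuing down the axis.

Emit:
arm_command(
  commands=[
    {"dx": 0.25,"dy": 0,"dz": 0.16,"twist": 0},
    {"dx": 0.5,"dy": 0,"dz": 0.32,"twist": 0},
    {"dx": 0.75,"dy": 0,"dz": 0.47,"twist": 0},
    {"dx": 1.0,"dy": 0,"dz": 0.63,"twist": 0},
    {"dx": 1.25,"dy": 0,"dz": 0.78,"twist": 0},
    {"dx": 1.5,"dy": 0,"dz": 0.94,"twist": 0},
    {"dx": 1.7,"dy": 0,"dz": 1.06,"twist": 0},
  ],
)

```text
clock: 10.15
position: [0.6009, 0.0897, 0.087]
tool_rot: [-0.865, 1.563, -0.748]
force: [0.1, 0.2, -0.2]
grip_width: 0.0609
```

```bash
python3 -c "
from h import *
plan([.5766,.0873,.1253],96.75)"
```

```text
pos [0.6009 0.0897 0.087 ] jaw 96.68 xaxis [ 0.0059 -0.0055 -1.    ] d cm [-3.84  0.02 -2.43] twist -0.001304793644688751 clk 10.15 w 0.0609 F [ 0.1  0.2 -0.2] q [-0.33  0.65  0.12  1.76 -0.1   0.74  1.53]
```

Emit:
arm_command(
  commands=[
    {"dx": 0.25,"dy": 0,"dz": 0.16,"twist": 0},
    {"dx": 0.5,"dy": 0,"dz": 0.32,"twist": 0},
    {"dx": 0.75,"dy": 0,"dz": 0.47,"twist": 0},
    {"dx": 1.0,"dy": 0,"dz": 0.63,"twist": 0},
    {"dx": 1.2,"dy": 0,"dz": 0.75,"twist": 0},
    {"dx": 1.2,"dy": 0,"dz": 0.75,"twist": 0},
  ],
)

```text
clock: 10.65
position: [0.6085, 0.0906, 0.0745]
tool_rot: [-0.918, 1.563, -0.801]
force: [-0.8, 0.2, -3.0]
grip_width: 0.0613
```

```bash
python3 look.py w9; python3 - <<'E'
from h import *
cv2.imwrite('pics/s9.png',cv2.resize(imaging.grab_frame('scene')[90:240,250:420,::-1],None,fx=4,fy=4,interpolation=cv2.INTER_CUBIC))
E
```

```text
pos [0.6085 0.0906 0.0745] jaw 96.68 xaxis [ 0.0055 -0.0056 -1.    ] d cm [-16.62  -0.04 -13.85] twist -0.0003213188217804266 clk 10.65 w 0.0613 F [-0.8  0.2 -3. ] q [-0.33  0.68  0.12  1.74 -0.1   0.72  1.53]
```

View pics/s9.png

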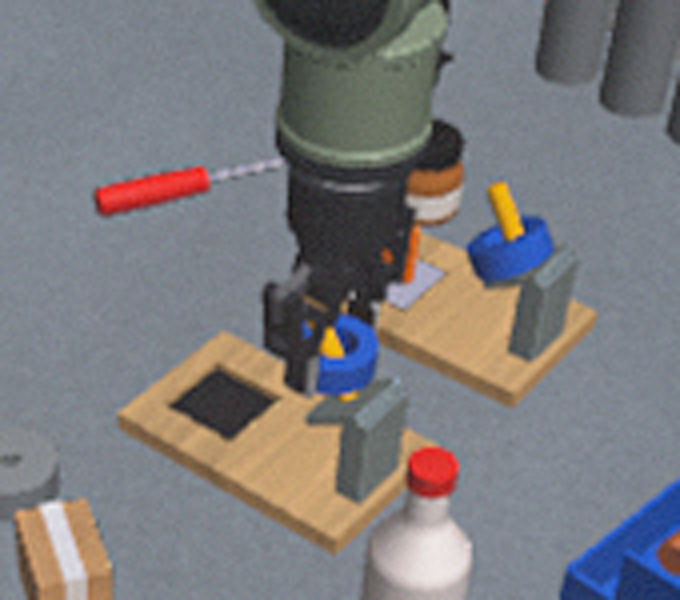

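View pics/w9.png

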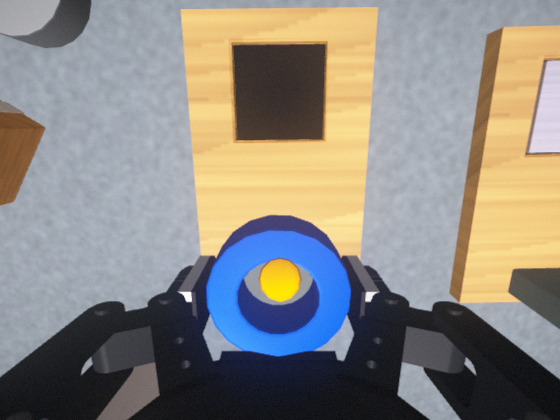

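Emit:
arm_command(
  commands=[
    {"dx": 0,"dy": 0,"dz": 0,"twist": 0},
    {"dx": 0,"dy": 0,"dz": 0,"twist": 0},
    {"dx": 0,"dy": 0,"dz": 0,"twist": 0},
    {"dx": 0,"dy": 0,"dz": 0,"twist": 0},
    {"dx": -2,"dy": 0,"dz": 0,"twist": 0},
    {"dx": -5,"dy": 0,"dz": 0,"twist": 0},
    {"dx": -9,"dy": 0,"dz": 0,"twist": 0},
    {"dx": -13,"dy": 0,"dz": 0,"twist": 0},
    {"dx": -13,"dy": 0,"dz": 0,"twist": 0},
  ],
  grip=-1,
)

```text
clock: 11.5
position: [0.6108, 0.0916, 0.2125]
tool_rot: [-0.324, 1.555, -0.208]
force: [0.2, 0.2, 0.7]
grip_width: 0.0855
```

```bash
python3 look.py w10; python3 - <<'E'
from h import *
cv2.imwrite('pics/s10.png',cv2.resize(imaging.grab_frame('scene')[90:240,250:420,::-1],None,fx=4,fy=4,interpolation=cv2.INTER_CUBIC))
plan([.4725,-.2386,.15],110.3)
E
```

```text
pos [0.6108 0.0916 0.2125] jaw 96.65 xaxis [ 0.0154 -0.0032 -0.9999] d cm [ -2.96  -0.03 -14.13] twist -0.0009169487407729304 clk 11.5 w 0.0855 F [0.2 0.2 0.7] q [-0.35  0.51  0.15  1.64 -0.08  0.99  1.51]
pos [0.6084 0.0914 0.2067] jaw 96.67 xaxis [ 0.0089 -0.0046 -0.9999] d cm [  5.7  -31.17 -17.38] twist -0.23784771924656087 clk 11.6 w 0.0854 F [-0.6 -0.5 -1.1] q [-0.35  0.51  0.15  1.65 -0.08  0.98  1.51]
```

View pics/s10.png

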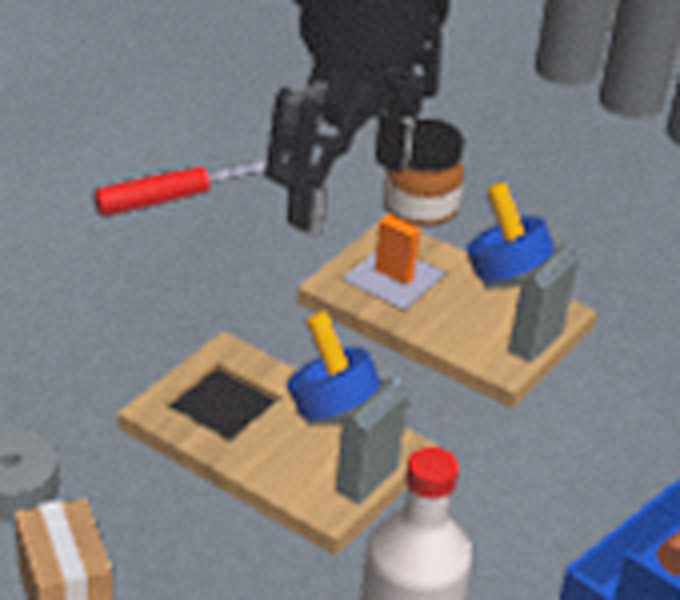

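View pics/w10.png

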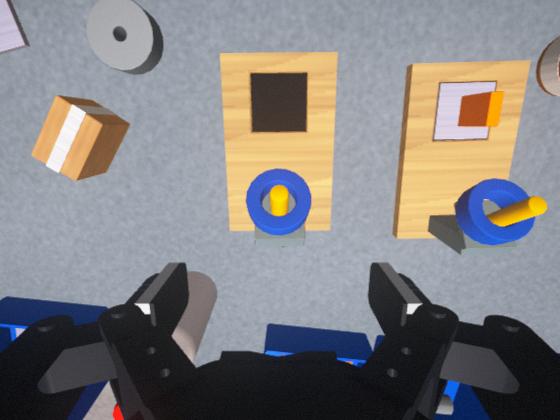

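The collar rests on the peg like the finished one, around (333,385) in the zoomed view. Gripping the plate at a 110° jaw heading would bring joint 7 close to its limit, so I'll grip at about 100° and let the pads square up the bar.

Emit:
arm_command(
  commands=[
    {"dx": 0,"dy": -3,"dz": -2,"twist": -0.058},
    {"dx": 0,"dy": -7,"dz": -5,"twist": -0.058},
    {"dx": 1,"dy": -10.5,"dz": -7,"twist": -0.058},
    {"dx": 2,"dy": -14,"dz": -9,"twist": -0.058},
    {"dx": 3,"dy": -17.5,"dz": -11,"twist": -0.058},
    {"dx": 4,"dy": -21,"dz": -13,"twist": -0.058},
    {"dx": 5,"dy": -24,"dz": -15,"twist": -0.058},
    {"dx": 5.7,"dy": -27.5,"dz": -16.5,"twist": -0.058},
    {"dx": 5.7,"dy": -31,"dz": -17.4,"twist": -0.058},
    {"dx": 5.7,"dy": -31.2,"dz": -17.4,"twist": -0.058},
    {"dx": 5.7,"dy": -31.2,"dz": -17.4,"twist": -0.058},
    {"dx": 5.7,"dy": -31.2,"dz": -17.4,"twist": -0.058},
  ],
)

```text
clock: 12.6
position: [0.4721, -0.2384, 0.1492]
tool_rot: [-0.641, 1.562, -0.467]
force: [0.4, 0.9, 0.3]
grip_width: 0.0853
```

```bash
python3 look.py w11;  python3 -c "
from h import *
plan([.4725,-.2386,.045],100)"
```

```text
pos [ 0.4721 -0.2384  0.1492] jaw 99.99 xaxis [ 0.0078 -0.0039 -1.    ] d cm [-9.2  30.86  5.29] twist 0.05736035607204293 clk 12.6 w 0.0853 F [0.4 0.9 0.3] q [ 0.22  0.45  0.17  1.93 -0.11  0.76  2.2 ]
pos [ 0.4724 -0.2378  0.1494] jaw 100.06 xaxis [ 0.0081 -0.0039 -1.    ] d cm [10.44 -0.02 -0.08] twist 0.0010297741283739285 clk 12.65 w 0.0854 F [ 0.2 -0.1  0.4] q [ 0.22  0.45  0.17  1.93 -0.11  0.76  2.2 ]
```

View pics/w11.png

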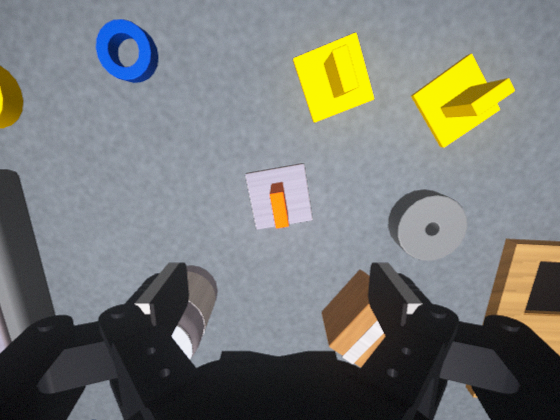

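Emit:
arm_command(
  commands=[
    {"dx": 3,"dy": 0,"dz": -0.1,"twist": -0.04},
    {"dx": 6.5,"dy": 0,"dz": -0.1,"twist": -0.08},
    {"dx": 9.5,"dy": 0,"dz": -0.1,"twist": -0.08},
    {"dx": 12,"dy": 0,"dz": -0.1,"twist": -0.08},
    {"dx": 14,"dy": 0,"dz": -0.1,"twist": -0.08},
    {"dx": 15.1,"dy": 0,"dz": -0.1,"twist": -0.08},
    {"dx": 15.1,"dy": 0,"dz": -0.1,"twist": -0.08},
  ],
)

```text
clock: 13.23
position: [0.4719, -0.2369, -0.0035]
tool_rot: [-0.679, 1.565, -0.422]
force: [-0.8, -0.0, 0.2]
grip_width: 0.0856
```

```bash
python3 look.py w12;  python3 -c "
from h import *
plan([.4725,-.2386,-.002],104.6)"
```

```text
pos [ 0.4719 -0.2369 -0.0035] jaw 104.74 xaxis [ 0.0051 -0.0023 -1.    ] d cm [-24.42  30.12   7.86] twist 0.14038345126681875 clk 13.23 w 0.0856 F [-0.8 -0.   0.2] q [ 0.29  0.71  0.09  2.   -0.14  0.43  2.31]
pos [ 0.4725 -0.2375 -0.002 ] jaw 104.72 xaxis [ 0.0066 -0.0031 -1.    ] d cm [-0.   -0.11 -0.03] twist 0.002096944866461798 clk 13.28 w 0.0852 F [-1.1  0.2  0.5] q [ 0.29  0.71  0.09  2.   -0.14  0.44  2.31]
```

View pics/w12.png

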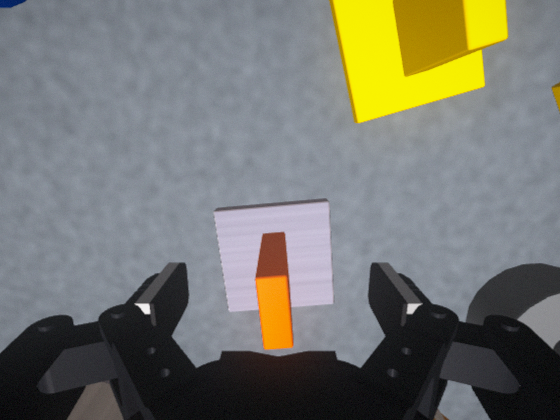

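Emit:
arm_command(
  commands=[
    {"dx": 0,"dy": -0.1,"dz": 0,"twist": 0},
    {"dx": 0,"dy": -0.1,"dz": 0,"twist": 0},
    {"dx": 0,"dy": -0.1,"dz": 0,"twist": 0},
    {"dx": 0,"dy": -0.1,"dz": 0,"twist": 0},
    {"dx": 0,"dy": -0.1,"dz": 0,"twist": 0},
    {"dx": 0,"dy": -0.1,"dz": 0,"twist": 0},
    {"dx": 0,"dy": -0.1,"dz": 0,"twist": 0},
    {"dx": 0,"dy": -0.1,"dz": 0,"twist": 0},
    {"dx": 0,"dy": -0.1,"dz": 0,"twist": 0},
  ],
  grip=1,
  squeeze=60,
)

```text
clock: 14.03
position: [0.4729, -0.2386, -0.0016]
tool_rot: [-0.671, 1.563, -0.414]
force: [-1.3, 0.2, 8.6]
grip_width: 0.0117
```

Emit:
arm_command(
  commands=[
    {"dx": -1,"dy": 0,"dz": 0,"twist": 0},
    {"dx": -3,"dy": 0,"dz": 0,"twist": 0},
    {"dx": -6,"dy": 0,"dz": 0,"twist": 0},
    {"dx": -9,"dy": 0,"dz": 0,"twist": 0},
    {"dx": -12,"dy": 0,"dz": 0,"twist": 0},
    {"dx": -12,"dy": 0,"dz": 0,"twist": 0},
    {"dx": -12,"dy": 0,"dz": 0,"twist": 0},
  ],
)

```text
clock: 14.62
position: [0.4728, -0.2385, 0.1203]
tool_rot: [-0.641, 1.56, -0.385]
force: [-0.8, 0.2, -2.9]
grip_width: 0.0112
```

```bash
python3 look.py w13;  python3 -c "
from h import *
plan([.5173,.0803,.13],96.75)"
```

```text
pos [ 0.4728 -0.2385  0.1203] jaw 104.7 xaxis [ 0.0101 -0.0041 -0.9999] d cm [-12.1   30.31   7.79] twist 0.13970050089842775 clk 14.62 w 0.0112 F [-0.8  0.2 -2.9] q [ 0.25  0.5   0.15  1.95 -0.11  0.69  2.28]
pos [ 0.4721 -0.2381  0.1189] jaw 104.71 xaxis [ 0.0079 -0.0033 -1.    ] d cm [-1.18 29.64 12.47] twist 0.1388964279847834 clk 14.67 w 0.0109 F [ 1.4 -0.1 -1.6] q [ 0.25  0.5   0.14  1.95 -0.11  0.69  2.28]
```

View pics/w13.png

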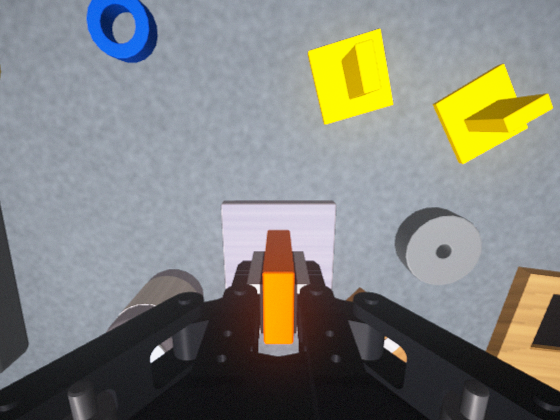

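```bash
python3 - <<'E'
from h import *; import json
im=cv2.imread('pics/w13.png')
cv2.imwrite('pics/w13z.png',cv2.resize(im[190:310,205:355],None,fx=5,fy=5,interpolation=cv2.INTER_CUBIC))
E
```

```text
(no output)
```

View pics/w13z.png

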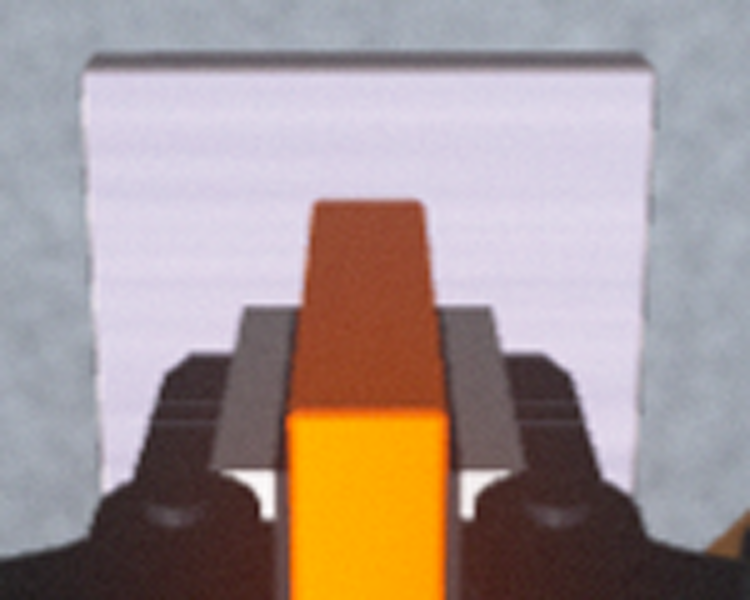

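Emit:
arm_command(
  commands=[
    {"dx": -1,"dy": 2,"dz": 1,"twist": 0.02},
    {"dx": -1.2,"dy": 5,"dz": 3,"twist": 0.05},
    {"dx": -1.2,"dy": 8.5,"dz": 4.5,"twist": 0.08},
    {"dx": -1.2,"dy": 12,"dz": 6,"twist": 0.11},
    {"dx": -1.2,"dy": 15.5,"dz": 7.5,"twist": 0.139},
    {"dx": -1.2,"dy": 19,"dz": 9,"twist": 0.139},
    {"dx": -1.2,"dy": 22,"dz": 10.5,"twist": 0.139},
    {"dx": -1.2,"dy": 25,"dz": 11.5,"twist": 0.139},
    {"dx": -1.2,"dy": 27.5,"dz": 12.2,"twist": 0.139},
    {"dx": -1.2,"dy": 29,"dz": 12.5,"twist": 0.139},
    {"dx": -1.2,"dy": 29.6,"dz": 12.5,"twist": 0.139},
    {"dx": -1.2,"dy": 29.6,"dz": 12.5,"twist": 0.139},
  ],
)

```text
clock: 15.67
position: [0.5168, 0.0811, 0.1292]
tool_rot: [-0.666, 1.564, -0.546]
force: [-0.5, -0.4, -1.8]
grip_width: 0.0111
```

```bash
python3 look.py w14;  python3 -c "
from h import *
plan([.5173,.0803,.05],96.75)"
```

```text
pos [0.5168 0.0811 0.1292] jaw 96.87 xaxis [ 0.006  -0.0036 -1.    ] d cm [-11.11  -0.09  -4.66] twist 0.002972931899322221 clk 15.67 w 0.0111 F [-0.5 -0.4 -1.8] q [-0.4   0.48  0.17  1.96 -0.11  0.71  1.53]
pos [0.5171 0.0797 0.1295] jaw 96.78 xaxis [ 0.0065 -0.004  -1.    ] d cm [ 7.95  0.1  -0.02] twist 0.0006088760999772853 clk 15.72 w 0.0116 F [ 0.1  0.4 -1.2] q [-0.4   0.48  0.17  1.96 -0.11  0.71  1.53]
```

View pics/w14.png

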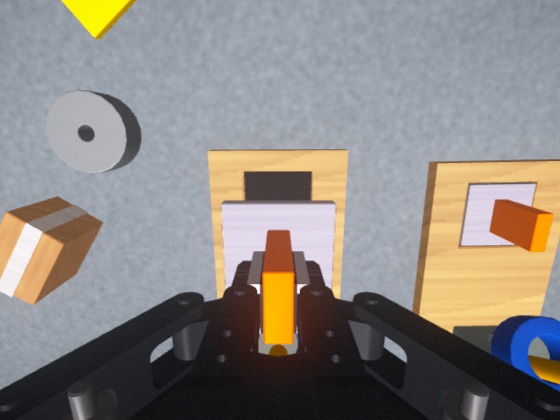

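```bash
python3 - <<'E'
import numpy as np
Rt=np.array([[0,-.269,.963],[1,0,0],[0,.963,.269]]); o=np.array([-.1629,.0002,-.0669])
for (u,v) in [(221.6,203.5),(335.6,203.5)]:
    d=Rt@np.array([(u-278.03)/303.7,(v-214.75)/303.7,1])
    for X in (-.0096,-.0125): 
        p=o+d*(X-o[0])/d[0]; print(X,p.round(4))
E
python3 - <<'E'
import sys; sys.path.insert(0,'.')
from h import *; import json
ci={k:np.array(v) for k,v in json.load(open('pics/w14.json')).items()}
im=cv2.imread('pics/w14.png')[:,:,::-1].copy()
cv2.imwrite('pics/w14z.png',cv2.resize(im[140:260,195:365,::-1],None,fx=4.5,fy=4.5,interpolation=cv2.INTER_CUBIC))
E
```

```text
-0.0096 [-0.0096 -0.0291 -0.0301]
-0.0125 [-0.0125 -0.0285 -0.0308]
-0.0096 [-0.0096  0.0301 -0.0301]
-0.0125 [-0.0125  0.0295 -0.0308]
```

View pics/w14z.png

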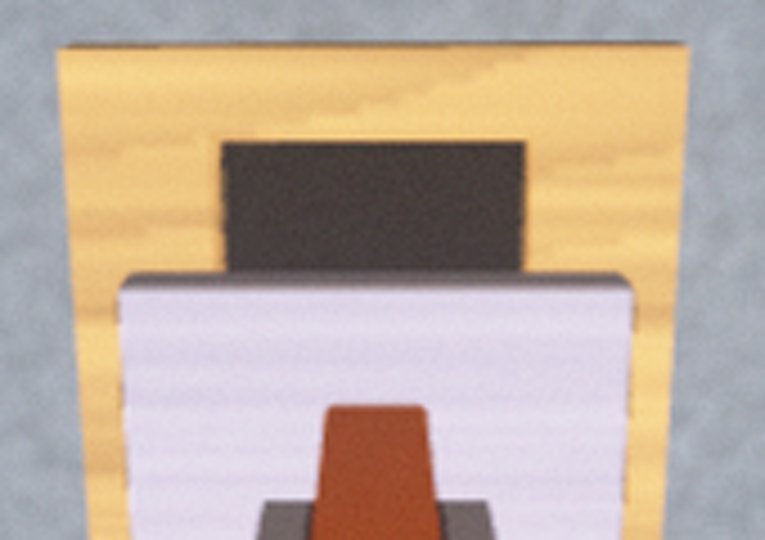

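```bash
python3 - <<'E'
from h import *; import json
ci={k:np.array(v) for k,v in json.load(open('pics/w14.json')).items()}
P=[onz(ci,((x+.5)/4.5-.5+195,(y+.5)/4.5-.5+140),.016) for x,y in ((222,141),(527,141))]
print(np.round(P,4),np.mean(P,0).round(4),np.linalg.norm(P[0]-P[1]))
plan([.5174,.0798,.05],96.75)
E
```

```text
[[0.4903 0.0457 0.016 ]
 [0.4828 0.1067 0.016 ]] [0.4866 0.0762 0.016 ] 0.06146091639248188
pos [0.5171 0.0797 0.1295] jaw 96.78 xaxis [ 0.0065 -0.004  -1.    ] d cm [ 7.95  0.05 -0.01] twist 0.0006088760999772853 clk 15.72 w 0.0116 F [ 0.1  0.4 -1.2] q [-0.4   0.48  0.17  1.96 -0.11  0.71  1.53]
```

Emit:
arm_command(
  commands=[
    {"dx": 2,"dy": 0.05,"dz": 0,"twist": 0},
    {"dx": 5,"dy": 0.05,"dz": 0,"twist": 0},
    {"dx": 7.5,"dy": 0.05,"dz": 0,"twist": 0},
    {"dx": 9,"dy": 0.05,"dz": 0,"twist": 0},
    {"dx": 10.2,"dy": 0.05,"dz": 0,"twist": 0},
    {"dx": 10.2,"dy": 0.05,"dz": 0,"twist": 0},
    {"dx": 10.2,"dy": 0.05,"dz": 0,"twist": 0},
  ],
)

```text
clock: 16.3
position: [0.5174, 0.0782, 0.0271]
tool_rot: [-0.88, 1.564, -0.764]
force: [0.8, -0.6, -1.4]
grip_width: 0.0115
```

```bash
python3 look.py w15;  python3 - <<'E'
from h import *
plan([.5174,.0798,.0064],96.75)
cv2.imwrite('pics/s15.png',cv2.resize(imaging.grab_frame('scene')[90:240,250:420,::-1],None,fx=4,fy=4,interpolation=cv2.INTER_CUBIC))
im=cv2.imread('pics/w15.png'); cv2.imwrite('pics/w15z.png',cv2.resize(im[130:330,180:380],None,fx=3,fy=3,interpolation=cv2.INTER_CUBIC))
E
```

```text
pos [0.5174 0.0782 0.0271] jaw 96.68 xaxis [ 0.0051 -0.0049 -1.    ] d cm [-21.31   0.12  -4.64] twist -0.0003762710294184338 clk 16.3 w 0.0115 F [ 0.8 -0.6 -1.4] q [-0.36  0.65  0.13  2.01 -0.15  0.49  1.56]
pos [0.5179 0.0786 0.0278] jaw 96.7 xaxis [ 0.0064 -0.0045 -1.    ] d cm [ 2.14  0.14 -0.04] twist -0.0009098183313215357 clk 16.35 w 0.0114 F [ 0.  -0.3 -1.1] q [-0.36  0.65  0.13  2.01 -0.15  0.49  1.56]
```

View pics/w15z.png

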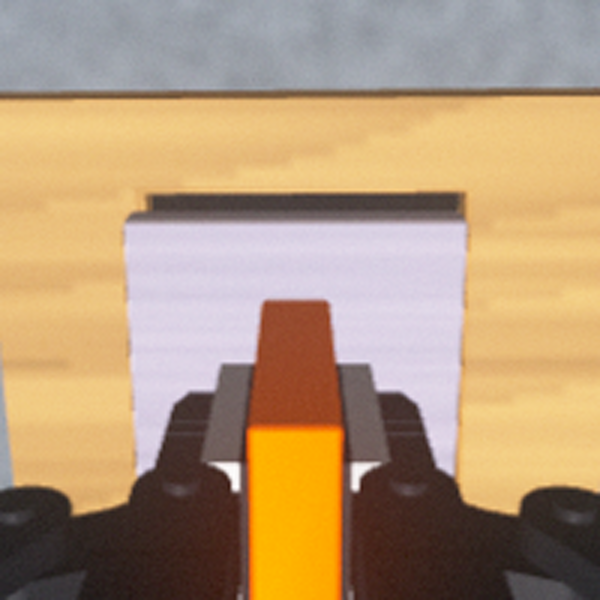

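View pics/s15.png

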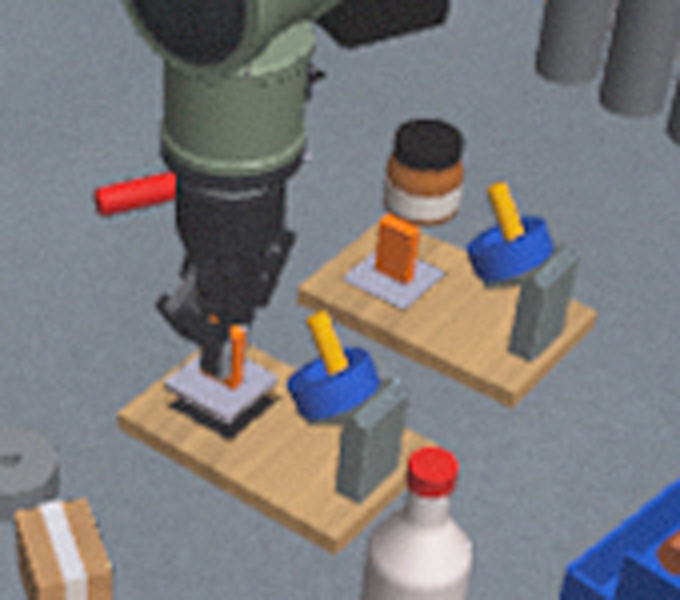

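Emit:
arm_command(
  commands=[
    {"dx": 0,"dy": 0.14,"dz": -0.05,"twist": 0},
    {"dx": 0.6,"dy": 0.14,"dz": -0.05,"twist": 0},
    {"dx": 0.9,"dy": 0.14,"dz": -0.05,"twist": 0},
    {"dx": 0.9,"dy": 0.14,"dz": -0.05,"twist": 0},
  ],
)

```text
clock: 16.73
position: [0.5172, 0.0803, 0.0187]
tool_rot: [-0.682, 1.563, -0.565]
force: [0.3, 0.2, -2.2]
grip_width: 0.011
```

```bash
python3 look.py w16;  python3 - <<'E'
from h import *
plan([.5174,.0798,.0064],96.75)
im=cv2.imread('pics/w16.png'); cv2.imwrite('pics/w16z.png',cv2.resize(im[130:330,180:380],None,fx=3,fy=3,interpolation=cv2.INTER_CUBIC))
E
```

```text
pos [0.5172 0.0803 0.0187] jaw 96.73 xaxis [ 0.0067 -0.0042 -1.    ] d cm [-22.16  -0.08  -4.62] twist 0.000496903205879367 clk 16.73 w 0.011 F [ 0.3  0.2 -2.2] q [-0.36  0.66  0.12  2.01 -0.15  0.47  1.56]
pos [0.5173 0.0803 0.0189] jaw 96.73 xaxis [ 0.0067 -0.0042 -1.    ] d cm [ 1.25 -0.04 -0.  ] twist -0.0004263477062115868 clk 16.78 w 0.0117 F [-0.3 -0.8 -1.2] q [-0.36  0.66  0.12  2.01 -0.15  0.47  1.56]
```

View pics/w16z.png

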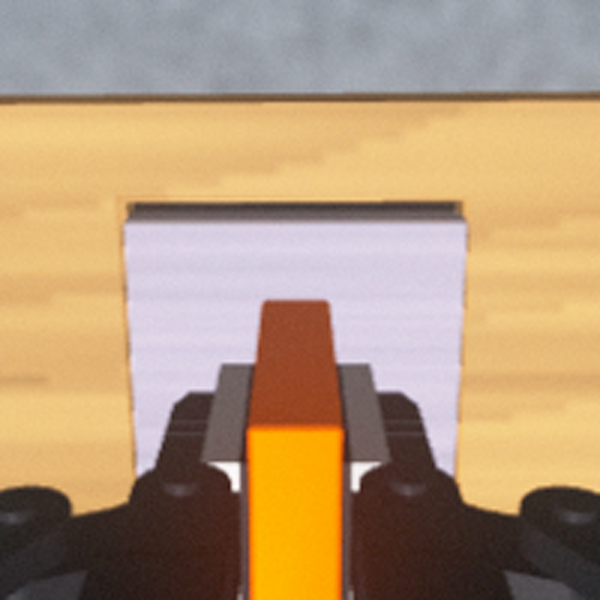

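The plate is centred over the nest: nest columns 125–463 in the zoomed view, plate 125–465. Lowering it in.

Emit:
arm_command(
  commands=[
    {"dx": 0.3,"dy": -0.02,"dz": 0,"twist": 0},
    {"dx": 0.6,"dy": -0.02,"dz": 0,"twist": 0},
    {"dx": 0.8,"dy": -0.02,"dz": 0,"twist": 0},
    {"dx": 1.0,"dy": -0.02,"dz": 0,"twist": 0},
    {"dx": 1.1,"dy": -0.02,"dz": 0,"twist": 0},
    {"dx": 1.2,"dy": -0.02,"dz": 0,"twist": 0},
    {"dx": 1.2,"dy": -0.02,"dz": 0,"twist": 0},
  ],
)

```text
clock: 17.37
position: [0.5173, 0.08, 0.0067]
tool_rot: [-0.698, 1.563, -0.581]
force: [-0.1, 0.1, -1.5]
grip_width: 0.0112
```

```bash
python3 look.py w17;  python3 - <<'E'
from h import *
plan([.5174,.0798,.0064],96.75)
im=cv2.imread('pics/w17.png'); cv2.imwrite('pics/w17z.png',cv2.resize(im[130:330,180:380],None,fx=3,fy=3,interpolation=cv2.INTER_CUBIC))
E
```

```text
pos [0.5173 0.08   0.0067] jaw 96.73 xaxis [ 0.0065 -0.0043 -1.    ] d cm [-23.36  -0.06  -4.62] twist 0.0005126363268381172 clk 17.37 w 0.0112 F [-0.1  0.1 -1.5] q [-0.36  0.69  0.12  2.01 -0.16  0.45  1.56]
pos [0.5174 0.08   0.0068] jaw 96.73 xaxis [ 0.0066 -0.0042 -1.    ] d cm [ 0.04 -0.02  0.  ] twist -0.0004197224912606641 clk 17.42 w 0.0116 F [-0.7  0.8 -1.7] q [-0.36  0.69  0.12  2.01 -0.16  0.45  1.56]
```

View pics/w17z.png

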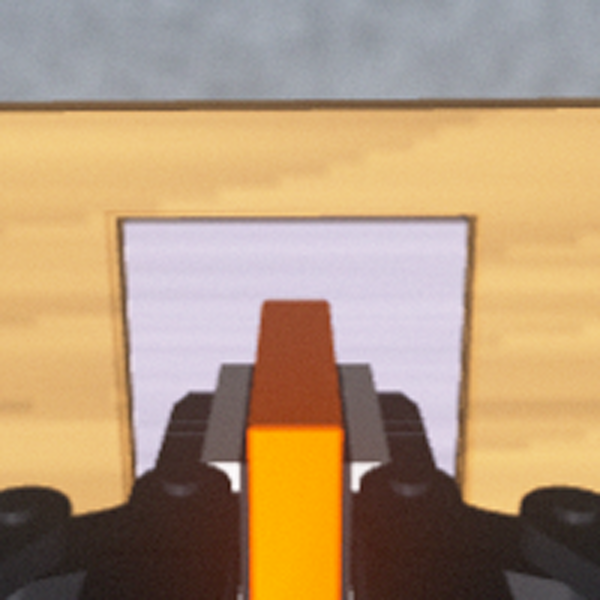

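The plate is inside the nest. I'll go down a touch until there's contact, then release.

Emit:
arm_command(
  commands=[
    {"dx": 0.1,"dy": 0,"dz": 0,"twist": 0},
    {"dx": 0.2,"dy": 0,"dz": 0,"twist": 0},
    {"dx": 0.2,"dy": 0,"dz": 0,"twist": 0},
  ],
)

```text
clock: 17.67
position: [0.5176, 0.0799, 0.0063]
tool_rot: [-0.601, 1.563, -0.484]
force: [-10.3, -2.5, 37.3]
grip_width: 0.0114
```

Emit:
arm_command(
  commands=[
    {"dx": -0.1,"dy": 0,"dz": 0,"twist": 0},
    {"dx": -0.1,"dy": 0,"dz": 0,"twist": 0},
    {"dx": -0.1,"dy": 0,"dz": 0,"twist": 0},
    {"dx": -0.1,"dy": 0,"dz": 0,"twist": 0},
    {"dx": -0.1,"dy": 0,"dz": 0,"twist": 0},
    {"dx": -2,"dy": 0,"dz": 0,"twist": 0},
    {"dx": -5,"dy": 0,"dz": 0,"twist": 0},
    {"dx": -9,"dy": 0,"dz": 0,"twist": 0},
    {"dx": -13,"dy": 0,"dz": 0,"twist": 0},
    {"dx": -17,"dy": 0,"dz": 0,"twist": 0},
    {"dx": -20,"dy": 0,"dz": 0,"twist": 0},
    {"dx": -20,"dy": 0,"dz": 0,"twist": 0},
  ],
  grip=-1,
)

```text
clock: 18.67
position: [0.5185, 0.081, 0.2119]
tool_rot: [-0.214, 1.556, -0.097]
force: [0.5, 0.8, 0.5]
grip_width: 0.0854
```

```bash
python3 look.py w18;  python3 - <<'E'
from h import *
cv2.imwrite('pics/s18.png',cv2.resize(imaging.grab_frame('scene')[90:240,250:420,::-1],None,fx=4,fy=4,interpolation=cv2.INTER_CUBIC))
cv2.imwrite('pics/t18.png',imaging.grab_frame('top')[:,:,::-1])
im=cv2.imread('pics/w18.png'); cv2.imwrite('pics/w18z.png',cv2.resize(im[100:280,200:380],None,fx=3.3,fy=3.3,interpolation=cv2.INTER_CUBIC))
E
```

```text
pos [0.5185 0.081  0.2119] jaw 96.68 xaxis [ 0.0147 -0.0014 -0.9999] d cm [-2.88 -0.04 -4.84] twist -0.0003917174157363628 clk 18.67 w 0.0854 F [0.5 0.8 0.5] q [-0.43  0.36  0.21  1.88 -0.09  0.89  1.5 ]
```

View pics/w18.png

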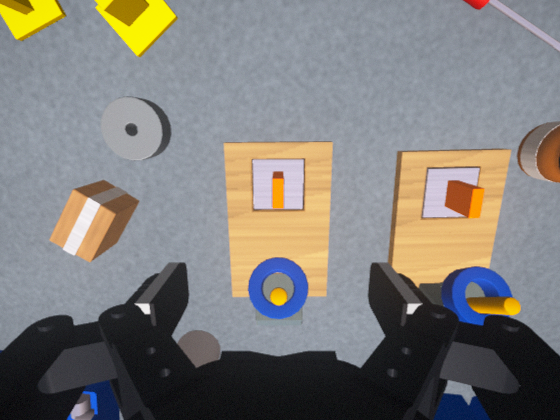

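View pics/s18.png

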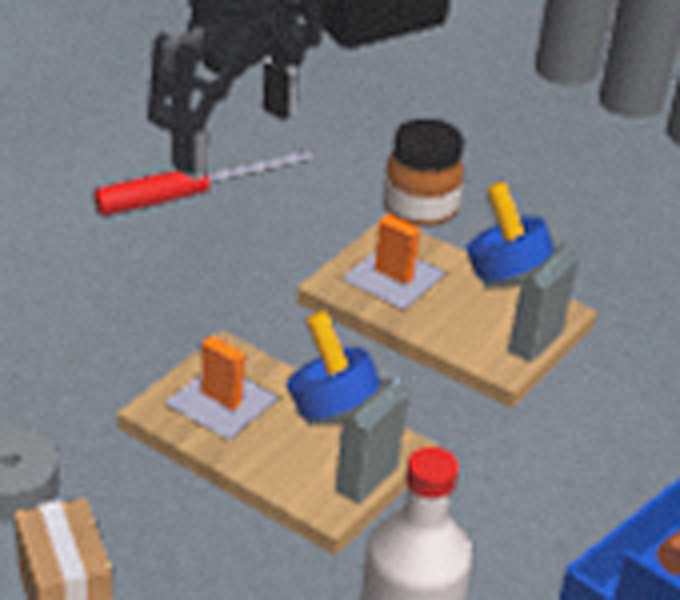

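View pics/w18z.png

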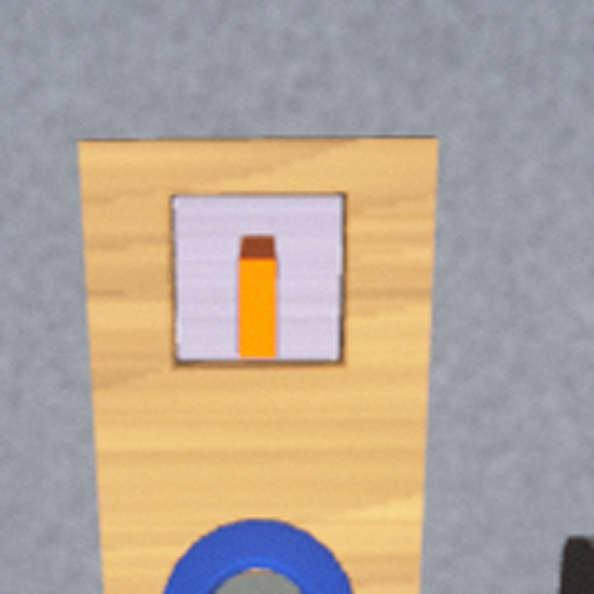

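```bash
python3 - <<'E'
from h import *; import json
ci={k:np.array(v) for k,v in json.load(open('pics/w18.json')).items()}
f=lambda x,y:((x+.5)/3.3-.5+200,(y+.5)/3.3-.5+100)
n=np.array([.5173,.0803])
b=np.mean([onz(ci,f(*p),.066)[:2] for p in ((239,259),(277,259),(277,357),(239,357))],0); print('bar top - nest mm',(b-n)*1e3)
b=np.mean([onz(ci,f(*p),.016)[:2] for p in ((174,197),(343,197),(341,359),(178,359))],0); print('plate top - nest mm',(b-n)*1e3)
# collar: centroid of outline in wrist and scene vs expected centre at s
a=np.radians(6.75);ex=np.array([np.cos(a),np.sin(a)])
im=cv2.imread('pics/w18.png')[:,:,::-1].copy()
c=max(blobs(im,(100,120,40),(130,255,255),(230,245,330,330),200)[0],key=cv2.contourArea); ew=cv2.fitEllipse(c)[0]
cs=imaging.camera_info('scene'); s=imaging.grab_frame('scene')
c=max(blobs(s,(100,100,40),(130,255,255),(315,165,350,200),50)[0],key=cv2.contourArea); m=cv2.minAreaRect(cv2.convexHull(c))[0]
p,g=tri(ci,ew,cs,m); root=np.r_[n+ex*.11,.082]; u=np.r_[-.53*ex,.848]; d=p-root; print('collar s mm',d@u*1e3,'perp',np.linalg.norm(d-(d@u)*u)*1e3,'gap',g*1e3)
plan([.5,.1,.2])
# bystanders: top before/after
A=cv2.imread('pics/top0.png');B=cv2.imread('pics/t18.png'); D=(cv2.absdiff(A,B).max(2)>60).astype(np.uint8)
for k in cv2.findContours(D,cv2.RETR_EXTERNAL,cv2.CHAIN_APPROX_SIMPLE)[0]:
    if cv2.contourArea(k)>40: print(cv2.boundingRect(k))
E
```

```text
bar top - nest mm [-0.51145687 -0.66014142]
plate top - nest mm [-0.2182173  -0.47501392]
collar s mm 10.614255246376947 perp 7.510602027378547 gap 1.4469462389148495
pos [0.5156 0.0806 0.2054] jaw 96.71 xaxis [ 0.006  -0.0042 -1.    ] d cm [ 0.53  2.11 -1.33] twist None clk 18.87 w 0.0856 F [ 0.7 -0.7 -1. ] q [-0.43  0.37  0.21  1.89 -0.09  0.89  1.5 ]
(273, 391, 16, 29)
(222, 383, 19, 30)
(283, 381, 8, 20)
(128, 374, 88, 46)
(256, 369, 15, 22)
(40, 307, 9, 15)
(0, 290, 127, 130)
(168, 275, 36, 21)
(124, 231, 147, 189)
(370, 227, 20, 19)
(330, 224, 9, 12)
(174, 172, 18, 60)
(215, 143, 39, 88)
```

View pics/t18.png

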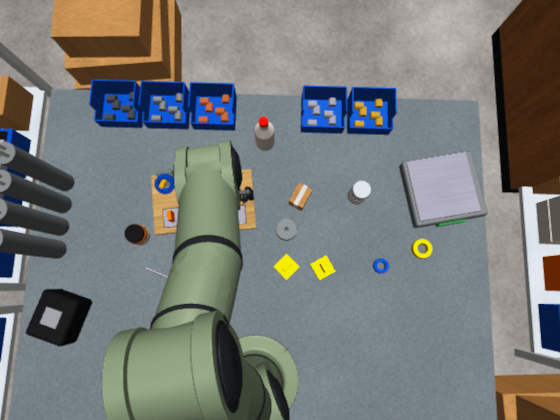

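```bash
python3 -c "
from workcell import order; print(order.job_done())"
```

```text
the job is handed in; nothing more can be done
None
```

I hung the larger blue collar on the empty board's peg and laid the steel plate with the orange bar in the nest. I handed the job in at about 19 s on the robot's clock; it gave no verdict.

**Last checks before handing in:**
- **Collar:** its centre is about 11 mm from the peg's root along the axis and about 8 mm off it. The limits are 6 to 48 mm and 15 mm. It looks the same as the collar on the finished kit.
- **Plate:** it is centred within about 1 mm of the nest (the limit is 4 mm), with an even gap all round. I measured neither tilt nor height directly. The plate looks flat and flush in the pictures, and it met the nest floor at the expected height.
- **Bystanders:** in the last pictures none looks moved or knocked over. The arm hides part of the screwdriver in the top view, but the scene view shows it in place.
- **Arm:** the gripper is open, about 20 cm above the parts and touching nothing.

**What disagreed or went wrong:**
- **Fingertip position:** the tips sit about 29 mm further back than stated. My first grasp of the collar closed on air above it without moving it. I worked out the offset from the wrist pictures and used it for the rest of the job.
- **Contact forces:** the highest wrist reading was about 37 N, when I pressed the held plate onto the nest floor. That is well under the 120 N wrist limit. Gripping the collar at the bench gave about 15 N.

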